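Change the filter cartridges of the wine cellar's climate unit

ROBOT

A 7-joint arm with a two-finger parallel gripper is mounted at the origin on the work surface. World frame = base frame: x ahead of the robot, y to its left, z up, the work surface at z = 0. Lengths are in m, angles in rad, forces in N, time in s.
With the tool pointing down it reaches from about 0.425 to 0.875 m from the base axis. Payload 4.7 kg.
Tool frame: the origin (TCP) lies on the centre line of the jaws, within the pads' length; the fingertips stand 14 mm ahead of it and the grasp point (between the pads) lies 5 mm behind it; z points along the fingers, y is the direction in which the jaws open and shut (so a half turn about z gives the same grasp; the last joint's range is limited). The gripper opens to 87 mm and grips with 3 to 60 N. Pads are 19 mm wide; open, the fingers measure 117 mm over their backs; the gripper's body (75 mm by 190 mm) begins 51 mm behind the grasp point.
Start: joints at [1.163, 0.321, -0.07, 1.45, 0.023, 1.371, -0.057], TCP at [0.266, -0.593, 0.198] pointing down, gripper open.
Joint ranges: [-2.86, 2.86], [-0.3, 2.09], [-1.38, 1.24], [0.06, 2.45], [-1.56, 4.7], [0.09, 2.05], [-2.69, 2.69]. Speed limits (rad/s): [2.57, 2.57, 3.14, 3.14, 3.14, 3.14, 3.14].

INTERFACE

Orientations are given as a rotation vector (axis times angle).
In Python, from bench import ctrl gives the robot as it stands. The module is installed in compiled form; this text tells all that it offers.
- The arm moves only by the tool step_arm, never from a script. Its argument "plan" is a list of rows, each a list of 3 entries, a list of its own where there are three numbers: the turn, a rotation vector about the tool's x, y, z in rad, then the shift along the tool's x, y, z in m, then the closure in counts, from 0 (fully open) to 255 (shut). In form: [[[rx, ry, rz], [x, y, z], hand], ...]. A call has exactly 10 rows; each row is the pose to reach, as a shift and turn from the pose commanded when the call began, along the tool's axes at that moment; what a row does not reach only later rows make up. A row lasts 1/8 s, in which the tool goes at most 62.5 mm and 10.7 degrees, less where a joint would pass 70% of its speed; a pose out of reach is approached as far as the arm can. A call with a gripper value outside its range is refused whole. The fingers move at their own pace and stop on an object; "squeeze" is the grip in N (left out, the last holds). Time passes only in rows, so rows that repeat a pose let the fingers close, or fill a call up. It gives the time, the measured TCP pose, the force and the opening at its end, in the units of the state.
- ctrl.get_state(): the state, without advancing time (a new reading comes with each control period).
- ctrl.get_image(name): name is "side" or "top" or "wrist"; returns the picture (480x640x3 uint8, red, green, blue); there is no depth.
- ctrl.calibration(name): a dict with "fov_y" (degrees; the focal length in pixels is half the picture's height over the tangent of half this angle, whatever the lens; pixels are square), "cx", "cy" (the principal point, pixels), "rvec" (rotation vector, rad) and "tvec" (3), from world to camera coordinates, as OpenCV has them. Camera axes: x right, y down, z forward; pixel columns grow to the right and rows downward; lengths in m; the calibration is good to about 2 mm. A picture is of the moment at which its call begins: read the wrist's pose just before it. calibration takes no time and is no camera call; for the wrist camera it gives the pose at the moment of the call.
- ctrl.close_job(): hands the job in, once; it reports no verdict.
Trained networks look in the newest picture that a camera, given by its name, has taken for a name from the list of things; names that differ only in an ending like _2 or _b are one class to them, and where a whole thing is asked for, a point or a joint stands for the part that bears it (a point fixed in the world has none). Each returns a list of dicts, best first, with "score" (0 to 1); they miss things now and then, are a little off and sometimes report something else, mostly with a low value. They report only what shows in the picture. A call takes as long as a camera call.
- ctrl.cut_out(camera, label): "pixels" (480x640 bool, what is visible of it) and "rect" ([left, top, width, height] in pixels, round what is visible of it).
The state is a dict: "time": time; "joint_positions": joint angles; "qd": joint speeds; "joint_torque": joint torques, N m; "position": TCP position; "tool_rot": TCP orientation; "ft_force": force on the tool from outside, world axes, zero at the start; "torque": the same for the moment, N m; "grip_width": opening from 0.0 (shut) to 1.0 (fully open).
Only numpy, scipy, OpenCV 4.12 (cv2) and the standard library are available. Lean on these libraries where they do the work, as an engineer would, in place of code of your own. Each camera call takes 0.05 s, during which the arm holds its last target.

TASK

Press the climate unit's hatch so that it springs open, take out every used (brown) filter cartridge and stand it in the red tray, and stand every fresh (white and blue) one upright in the bay, one to a compartment. Then shut the hatch so that its catch holds it flush, and last of all press the regulator knob down, turn it clockwise to the green mark and let it spring up there. Leave the bottles, cup and decanter alone.

Things in the scene. Friction and masses are not known exactly. Their poses are not given: they have to be found in the camera images.
- unit: climate unit, grey cabinet 300 x 270 x 140 mm, fixed, turned about a quarter turn (yaw 1.57 +-0.2). Origin on the table. Its frame, mm: walls at x=-110 and +190, y=+-135. Hatch on top from x=-100 to the hinge at +65; deck (x 70 to 190, z=140) carries the knob. Under the hatch the bay: floor x -66 to 26, y -114 to 114, z=15; low walls (z=75) at its x ends, high (z=126) at its y ends: grip along x
- hatch (a joint): angle (rad) of the aluminium hatch, 165 x 250 x 12 mm: 0 = shut, flush, 2.0 = open, leaning back past upright. Push-push catch: press the free edge to its bottom, 8-9 mm below flush (about 4 N), and let go: a spring swings it open in 2 s. To shut: swing it down (2-5 N at the edge), press to the bottom again, let go: it rises to flush and stays
- hatch_edge (a point): the place to press: blue dot on the hatch's outer face, 150 mm from the hinge (15 mm from the free edge), middle of the width; moves with the hatch
- hatch_hinge (a point): middle of the hatch's hinge axis, unit x=+65 mm, 140 mm above the table; the axis runs along unit y, the shut hatch extends from it to unit -x, its free edge 165 mm away; open, that edge is 290 mm above the table at unit x=+134 mm
- regulator_press (a joint): how far the regulator knob is pressed down (m): 0 = up, 0.009 = bottom; spring, 4 N to start, 8.5 N at the bottom. The knob turns only while pressed at least 7 mm; let go within 0.12 rad of a detent it springs up, else it stays 6 mm down
- regulator (a joint): turn of the regulator knob (rad), growing clockwise seen from above; detents at 0 (off, where it starts), 0.63, 1.26 (the broad green mark) and 1.88
- regulator_grip (a point): on the knob's axis at the height to grip: 187 mm above the table, knob up. Black bar 46 mm long, 14 mm thick, its top 11 mm above this point; disc of 42 mm diameter below it, top 23 mm below this point. x axis along the bar, white pointer towards -x, fingers close along y. At turn 0 the bar lies along unit x
- slot1 (a point): floor centre of one of the bay's three compartments, at unit x=-20 mm, y=-75 mm: 72 mm along unit y by 92 mm along unit x, floor 15 mm above the table, dividers 30 mm above the floor
- slot2 (a point): floor centre of one of the bay's three compartments, at unit x=-20 mm, y=+0 mm: 72 mm along unit y by 92 mm along unit x, floor 15 mm above the table, dividers 30 mm above the floor
- slot3 (a point): floor centre of one of the bay's three compartments, at unit x=-20 mm, y=+75 mm: 72 mm along unit y by 92 mm along unit x, floor 15 mm above the table, dividers 30 mm above the floor
- tray: red plastic tray for used cartridges, fixed, 100 (x) x 240 (y) mm, 35 mm high, walls and floor 5 mm; origin under its centre; room for three cartridges at y=-70, 0 and +70 mm
- fresh1: fresh air-filter cartridge, upright cylinder 54 mm diameter, 60 mm high, with a round grip knob of 26 mm diameter and 36 mm height on top (96 mm in all), 0.18 kg; origin at the centre of its underside, z up. White with a blue band and black knob; stands on the table at the start; two or three are present
- fresh2: fresh air-filter cartridge, upright cylinder 54 mm diameter, 60 mm high, with a round grip knob of 26 mm diameter and 36 mm height on top (96 mm in all), 0.18 kg; origin at the centre of its underside, z up. White with a blue band and black knob; stands on the table at the start; two or three are present
- fresh3: fresh air-filter cartridge, upright cylinder 54 mm diameter, 60 mm high, with a round grip knob of 26 mm diameter and 36 mm height on top (96 mm in all), 0.18 kg; origin at the centre of its underside, z up. White with a blue band and black knob; stands on the table at the start; two or three are present
- used1: used air-filter cartridge, upright cylinder 54 mm diameter, 60 mm high, with a round grip knob of 26 mm diameter and 36 mm height on top (96 mm in all), 0.18 kg; origin at the centre of its underside, z up. Brown with a tan band and black knob; stands in a compartment of the bay under the hatch; two or three are present
- used2: used air-filter cartridge, upright cylinder 54 mm diameter, 60 mm high, with a round grip knob of 26 mm diameter and 36 mm height on top (96 mm in all), 0.18 kg; origin at the centre of its underside, z up. Brown with a tan band and black knob; stands in a compartment of the bay under the hatch; two or three are present
- used3: used air-filter cartridge, upright cylinder 54 mm diameter, 60 mm high, with a round grip knob of 26 mm diameter and 36 mm height on top (96 mm in all), 0.18 kg; origin at the centre of its underside, z up. Brown with a tan band and black knob; stands in a compartment of the bay under the hatch; two or three are present
- bottle_a: dark wine bottle with red cap, 76 mm diameter, 300 mm tall, a bystander to leave alone; origin at the centre of its underside
- bottle_b: dark wine bottle with yellow cap, 76 mm diameter, 300 mm tall, a bystander to leave alone; origin at the centre of its underside
- cork_cup: blue cup of corks, 72 mm diameter, 85 mm tall, a bystander to leave alone; origin at the centre of its underside
- decanter: glass decanter, 110 mm diameter, 170 mm tall, a bystander to leave alone; origin at the centre of its underside

How it is judged:
On the way, in this order (a step that is already met when the one before it is completed fails the run):
1. the hatch has sprung open (value of joint hatch above 1.4 rad), for 0.2 s.
2. all used cartridges stand in the tray and all fresh ones in the bay (x of used1 in the frame of tray between -0.04 and 0.04 m and y of used1 in the frame of tray between -0.11 and 0.11 m and z of each of used1, used2, used3 in the frame of tray below 0.02 m and angle between each of used1, used2, used3's own z axis and vertical below 0.2 rad and x of used2 in the frame of tray between -0.04 and 0.04 m and y of used2 in the frame of tray between -0.11 and 0.11 m and x of used3 in the frame of tray between -0.04 and 0.04 m and y of used3 in the frame of tray between -0.11 and 0.11 m and x of fresh1 in the frame of unit between -0.05 and 0.01 m and y of fresh1 in the frame of unit between -0.1 and 0.1 m and z of fresh1 in the frame of unit between 0.005 and 0.025 m and angle between each of fresh1, fresh2, fresh3's own z axis and vertical below 0.15 rad and x of fresh2 in the frame of unit between -0.05 and 0.01 m and y of fresh2 in the frame of unit between -0.1 and 0.1 m and z of fresh2 in the frame of unit between 0.005 and 0.025 m and x of fresh3 in the frame of unit between -0.05 and 0.01 m and y of fresh3 in the frame of unit between -0.1 and 0.1 m and z of fresh3 in the frame of unit between 0.005 and 0.025 m), for 0.2 s.
3. the hatch is shut, held by its catch, and let go (value of joint hatch between -0.02 and 0.03 rad and contact force between the fingers and unit below 0.5 N), for 0.5 s.
4. the regulator knob is turned while pressed (value of joint regulator_press above 0.004 m and value of joint regulator above 0.3 rad), for 0.05 s.
At the end, for the whole second after the job is handed in: every used cartridge stands upright (within 0.2 rad) on the floor of the tray; every fresh one stands upright (within 0.15 rad) on the floor of the bay; the hatch is latched flush (-0.02 to 0.03 rad); the regulator knob is up (less than 3 mm down) at the green mark (1.257 +-0.17 rad); all at rest (all of step 2 and linear speed of each of used1, used2, used3, fresh1, fresh2, fresh3 below 0.02 m/s and value of joint hatch between -0.02 and 0.03 rad and value of joint regulator between 1.087 and 1.427 rad and value of joint regulator_press below 0.003 m); the robot touches nothing.
It fails at once if a bottle, the cup or the decanter is moved by more than 30 mm or tipped (distance of any of bottle_a, bottle_b, cork_cup, decanter from where it was at the start of the episode above 0.03 m or angle between any of bottle_a, bottle_b, cork_cup, decanter's own z axis and vertical above 0.3 rad).
Of fresh1, fresh2, fresh3 only 2 to 3 are there at a start; the rules pass over those that are not, and their reading is None.
Of used1, used2, used3 only 2 to 3 are there at a start; the rules pass over those that are not, and their reading is None.
At some moment in a run one of fresh1, fresh2, fresh3 may be knocked a few centimetres aside while the robot is not near it.
It also fails if it takes over 208 s, if anything falls off the work surface, if the arm or the gripper's body presses on something with over 40 N, if the wrist force passes 120 N, or if a joint passes its speed limit or range.

## Working session

There is one attempt and no reset: what is moved stays moved. The work goes in short steps, Python scripts to look and compute and a tool call to move; the robot and the scene stay as the last step left them, time stands still between calls to the robot, and variables do not carry over. Pictures are saved under pics/ and viewed, and the job is handed in when it is done.

Besides the shell and the picture viewer there is one more tool, called after "Call:" as name(argument=value, ...) on one line, values as JSON. step_arm: Moves the arm, as the interface text tells. Its arguments: {"type":"object","properties":{"plan":{"type":"array"},"squeeze":{"type":"number"}},"required":["plan"]}

```bash
mkdir -p pics; ls
python3 - <<'E'
from bench import ctrl
import cv2
s=ctrl.get_state()
for k,v in s.items(): print(k,v)
for c in ["side","top","wrist"]:
    print(c,ctrl.calibration(c))
    im=ctrl.get_image(c); cv2.imwrite(f"pics/{c}0.png",im[:,:,::-1])
E
```

```text
pics
time 0.0
joint_positions [ 1.16310095  0.32183015 -0.07010305  1.45166243  0.02259928  1.37079858
 -0.05689592]
qd [ 0.0005457   0.00214896 -0.00067973 -0.00093851  0.00062255  0.00032739
  0.00171413]
joint_torque [-4.88238254e-05 -4.91290891e+01 -4.04072385e-01 -3.12536001e+01
 -6.38788892e-02  4.36902547e-02  1.64138864e-04]
position [ 0.26582797 -0.59250279  0.19676337]
tool_rot [-3.07016197e+00 -6.57346496e-01  7.67617628e-04]
ft_force [-0.08968677  0.11410653 -0.39127477]
torque [9.31409941e-03 7.49415991e-05 8.31842600e-02]
grip_width 1.0019998634350487
side {'fov_y': 45.63420673393416, 'cx': 326.20205291822094, 'cy': 239.6204704229289, 'rvec': array([ 1.47505395,  2.30094337, -0.71059443]), 'tvec': array([ 0.23292326, -0.28616863,  1.96365771])}
top {'fov_y': 55.06822081274301, 'cx': 318.66194463616523, 'cy': 236.9615984182963, 'rvec': array([ 2.16895321, -2.11908684,  0.18797162]), 'tvec': array([-0.02946946,  0.51799054,  1.37446476])}
wrist {'fov_y': 62.04272090198371, 'cx': 322.0105275417791, 'cy': 243.39843385379692, 'rvec': array([-2.41413866,  1.5618754 ,  0.24303929]), 'tvec': array([-0.64924271, -0.03715324,  0.39167379])}
```

View pics/top0.png

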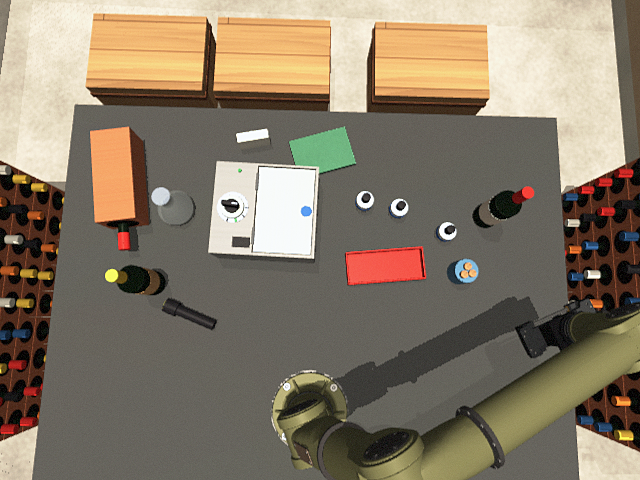

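View pics/side0.png

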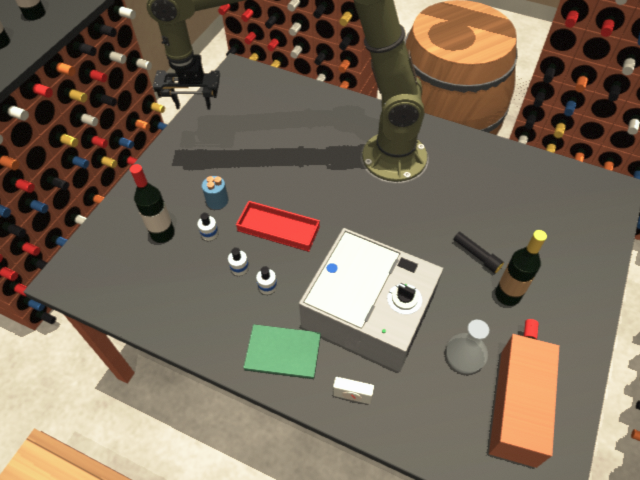

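View pics/wrist0.png

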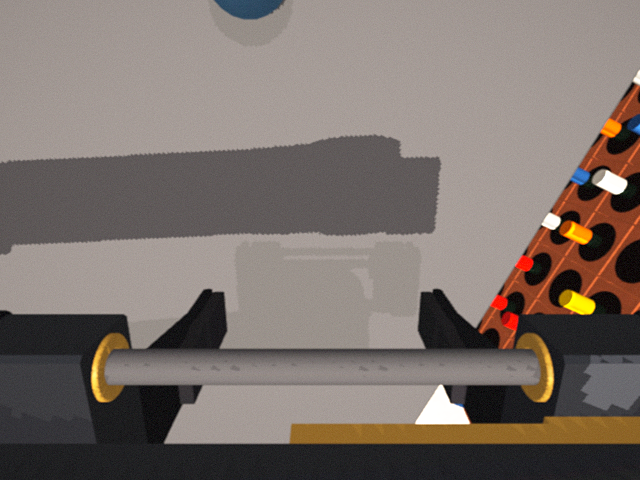

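```bash
cat > h.py <<'E'
import numpy as np, cv2
from scipy.spatial.transform import Rotation as R
def cam(cal):
    f=240/np.tan(np.radians(cal['fov_y'])/2)
    K=np.array([[f,0,cal['cx']],[0,f,cal['cy']],[0,0,1]])
    return K,np.array(cal['rvec'],float),np.array(cal['tvec'],float)
def proj(cal,P):
    K,r,t=cam(cal)
    return cv2.projectPoints(np.asarray(P,float).reshape(-1,1,3),r,t,K,None)[0].reshape(-1,2)
def unproj(cal,uv,z):
    K,r,t=cam(cal); Rm=cv2.Rodrigues(r)[0]
    d=Rm.T@np.linalg.solve(K,[uv[0],uv[1],1.]); c=-Rm.T@t
    return c+d*(z-c[2])/d[2]
E
python3 - <<'E'
from bench import ctrl
from h import *
import pickle
np.set_printoptions(precision=4,suppress=True)
cals={c:ctrl.calibration(c) for c in ["side","top"]}
out={}
for c in cals:
    for l in ["fresh1","tray","unit","hatch_edge","regulator_grip","bottle_a","cork_cup","decanter","hatch"]:
        r=ctrl.cut_out(c,l)
        out[c,l]=r
        print(c,l,[(round(q['score'],2),q['rect'],np.argwhere(q['pixels']).mean(0)[::-1].round(1)) for q in r])
pickle.dump((cals,out),open('cut0.pkl','wb'))
for c,x,y,w,h in [("top",190,140,160,140),("side",290,220,160,150),("top",335,180,150,115),("side",180,170,150,130)]:
    im=cv2.imread(f"pics/{c}0.png")[y:y+h,x:x+w]
    cv2.imwrite(f"pics/z_{c}_{x}.png",cv2.resize(im,None,fx=5 if w==160 else 5,fy=4 if 0 else 5)[:600*2,:800])
print(ctrl.get_state()['time'])
E
```

```text
side fresh1 [(0.77, [257.1, 265.2, 18.8, 28.3], array([266.9, 280.8])), (0.68, [196.0, 216.4, 24.2, 25.2], array([207.7, 226.8])), (0.62, [228.5, 247.7, 20.5, 28.8], array([238.2, 262. ]))]
side tray [(0.92, [234.8, 202.6, 88.0, 52.0], array([278.5, 225.4])), (0.57, [302.4, 232.1, 99.2, 92.5], array([352.4, 279.7]))]
side unit [(0.62, [298.3, 227.0, 144.5, 144.7], array([370. , 298.1]))]
side hatch_edge [(0.93, [306.8, 232.8, 91.7, 97.8], array([352.7, 279.6])), (0.26, [229.4, 246.7, 16.8, 28.4], array([238.4, 261.8]))]
side regulator_grip [(0.53, [398.3, 284.7, 16.7, 16.9], array([405.5, 293.3])), (0.43, [450.2, 318.9, 40.7, 51.8], array([468.4, 348. ]))]
side bottle_a [(0.58, [130.7, 164.5, 44.7, 79.5], array([151.9, 207.6])), (0.56, [298.7, 225.7, 144.3, 143.8], array([369.9, 298. ])), (0.55, [496.5, 230.5, 47.4, 74.3], array([520.5, 270.8]))]
side cork_cup [(0.8, [201.6, 175.4, 26.1, 32.5], array([214.9, 192. ])), (0.63, [229.3, 246.0, 21.7, 30.2], array([238.6, 262. ])), (0.42, [305.6, 233.4, 95.2, 95.6], array([352.5, 279.5]))]
side decanter [(0.94, [447.4, 318.4, 41.5, 56.3], 
[... 645 characters left out ...]
.2], array([462. , 270.7]))]
top regulator_grip [(0.46, [218.3, 199.1, 18.4, 14.3], array([229.7, 204.4])), (0.25, [209.7, 160.2, 110.1, 103.8], array([264. , 211.5]))]
top bottle_a [(0.76, [105.9, 263.3, 61.9, 32.7], array([137.1, 279.5])), (0.73, [472.6, 184.6, 63.0, 43.6], array([500.7, 206.4])), (0.33, [354.5, 190.8, 21.4, 21.8], array([363.7, 200.5]))]
top cork_cup [(0.53, [207.6, 160.0, 105.3, 104.3], array([263.8, 211.5])), (0.52, [219.1, 197.7, 20.4, 13.0], array([229.5, 203.8]))]
top decanter [(0.82, [152.6, 187.2, 44.7, 36.0], array([172.9, 205.2]))]
top hatch [(0.88, [249.3, 166.5, 66.0, 87.8], array([283.3, 210.3])), (0.35, [153.4, 189.9, 41.9, 33.8], array([173.1, 205.1]))]
1.05
```

View pics/z_top_190.png

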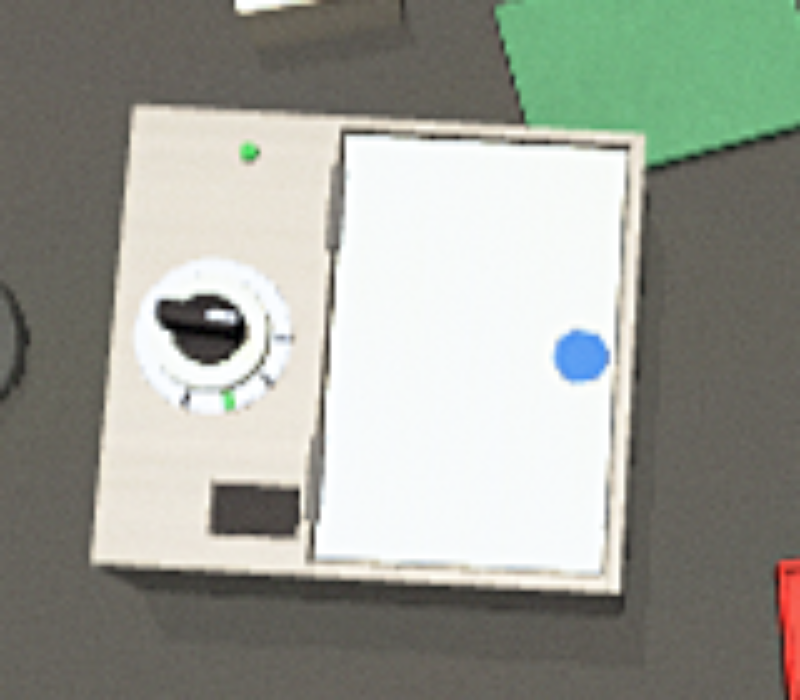

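View pics/z_side_290.png

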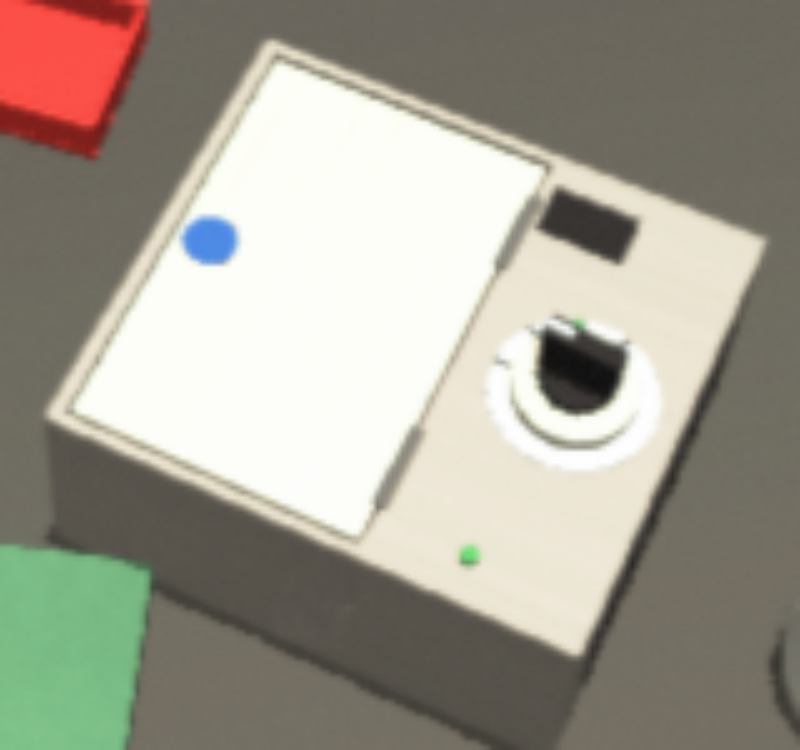

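View pics/z_top_335.png

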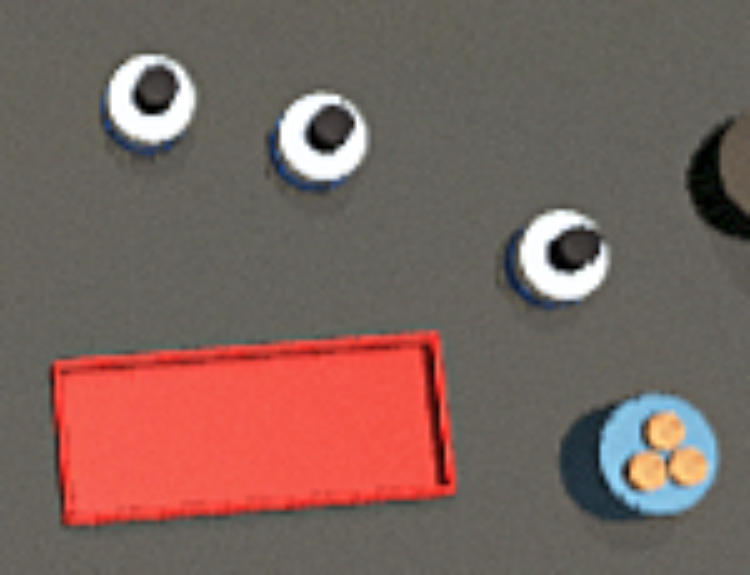

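View pics/z_side_180.png

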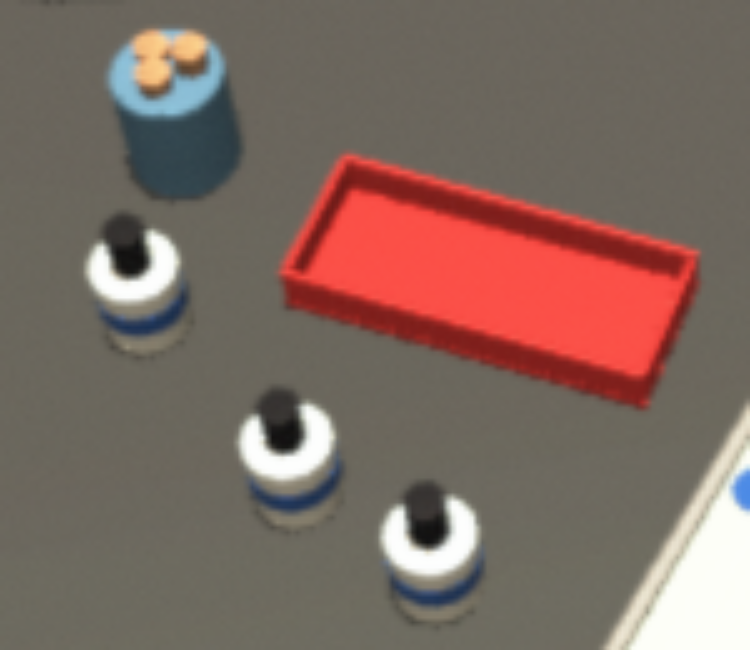

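```bash
cat > fit0.py <<'E'
from h import *
import pickle
from scipy.optimize import least_squares
np.set_printoptions(precision=4,suppress=True)
cals,_=pickle.load(open('cut0.pkl','rb'))
def off(o,L): return [(o[0]+a/5-.4,o[1]+b/5-.4) for a,b in L]
T1=(190,140);S1=(290,220);T2=(335,180);S2=(180,170)
def fit(model,obs,x0):
    def W(p):
        c,s=np.cos(p[2]),np.sin(p[2]); m=np.array(model,float)
        return np.c_[p[0]+c*m[:,0]-s*m[:,1],p[1]+s*m[:,0]+c*m[:,1],m[:,2]]
    def f(p): return np.concatenate([(proj(cals[k],W(p))-np.array(obs[k])).ravel() for k in obs])
    r=least_squares(f,x0); return r.x,f(r.x)
um=[(.19,-.135,.14),(-.11,-.135,.14),(-.11,.135,.14),(.19,.135,.14),(-.085,0,.14)]
p,res=fit(um,{'top':off(T1,[(133,105),(645,133),(620,592),(93,563),(581,356)]),'side':off(S1,[(583,655),(50,415),(270,40),(766,238),(210,240)])},[.7,.1,1.57])
print('unit',p,res.round(1))
tm=[(.05,.12,.035),(.05,-.12,.035),(-.05,-.12,.035),(-.05,.12,.035)]
t,res=fit(tm,{'top':off(T2,[(53,362),(437,333),(455,493),(65,523)]),'side':off(S2,[(648,378),(285,272),(347,157),(697,255)])},[.5,-.1,0])
print('tray',t,res.round(1))
fm=[(0,0,.096),(0,0,.06)]
for n,a,b in [('A',[(157,88),(151,101)],[(425,493),(430,535)]),('B',[(332,127),(323,139)],[(279,403),(287,440)]),('C',[(580,247),(561,256)],[(124,230),(132,265)])]:
    x,res=fit(fm,{'top':off(T2,a),'side':off(S2,b)},[.6,-.1,0]); print(n,x[:2],res.round(1))
x,res=fit([(0,0,.14)],{'top':off(T1,[(213,335)]),'side':off(S1,[(573,393)])},[.7,.1,0]); print('dial',x[:2],res.round(1))
c,s=np.cos(p[2]),np.sin(p[2])
U=lambda x,y:(p[0]+c*x-s*y,p[1]+s*x+c*y)
dx=x[:2]-p[:2];print('dial in unit',c*dx[0]+s*dx[1],-s*dx[0]+c*dx[1])
for n,q in dict(edge=(-.085,0),s1=(-.02,-.075),s2=(-.02,0),s3=(-.02,.075),hinge=(.065,0)).items(): print(n,np.array(U(*q)))
for y in(-.07,0,.07): print('tray',np.array([t[0]-np.sin(t[2])*y,t[1]+np.cos(t[2])*y]))
E
python3 fit0.py
```

```text
unit [0.579  0.1053 1.5419] [-0.9  0.7 -1.   0.7 -0.9  0.3 -1.2  0.6  0.8  0.6 -0.5  0.5 -1.1  0.7
 -0.6  0.1  0.1  0.4 -1.6 -0.3]
tray [ 0.4368 -0.2215  0.098 ] [-1.  -0.  -0.6  0.1 -0.5  0.4 -0.6  0.3 -0.9  0.2 -1.4  0.3 -0.8 -0.8
  0.4 -0.6]
A [ 0.6341 -0.1556] [-0.2  0.  -0.4  0.3 -0.4  0.9 -0.3 -0.9]
B [ 0.6133 -0.2612] [-0.1 -0.1 -0.6  0.1 -0.3  0.1 -0.3 -0.5]
C [ 0.5437 -0.408 ] [-0.4 -0.1 -0.1  0.2 -0.5 -0.2  0.  -0.1]
dial [0.5834 0.2358] [-0.3  0.6 -0.5  0.4]
dial in unit 0.1305626516333431 -0.0006864928413120599
edge [0.5765 0.0204]
s1 [0.6533 0.0832]
s2 [0.5784 0.0853]
s3 [0.5034 0.0875]
hinge [0.5808 0.1703]
tray [ 0.4436 -0.2911]
tray [ 0.4368 -0.2215]
tray [ 0.4299 -0.1518]
```

```bash
cat > mv.py <<'E'
from h import *
from bench import ctrl
np.set_printoptions(precision=4,suppress=True)
U0=np.array([.579,.1053]); UY=1.5419
T0=np.array([.4368,-.2215]); TY=.098
def U(x,y,z):
    c,s=np.cos(UY),np.sin(UY); return [U0[0]+c*x-s*y,U0[1]+s*x+c*y,z]
def T(x,y,z):
    c,s=np.cos(TY),np.sin(TY); return [T0[0]+c*x-s*y,T0[1]+s*x+c*y,z]
def down(jaw): # tool down with tool y axis at world angle jaw
    y=np.array([np.cos(jaw),np.sin(jaw),0]); z=np.array([0,0,-1.]); return R.from_matrix(np.c_[np.cross(y,z),y,z])
def jaw(s=None):
    s=s or ctrl.get_state(); y=R.from_rotvec(s['tool_rot']).apply([0,1,0]); return np.arctan2(y[1],y[0])
def plan(pts,step=.058):
    """pts: list of (xyz, jaw or None, hand, nrep)"""
    s=ctrl.get_state(); p0=np.array(s['position']); R0=R.from_rotvec(s['tool_rot'])
    print('t',round(s['time'],2),'pos',p0,'jaw',round(jaw(s),3),'f',np.array(s['ft_force']),'g',round(s['grip_width'],3))
    n=0
    for xyz,j,hand in pts:
        Rt=down(j); dt=(R0.inv()*Rt).as_rotvec(); d=R0.inv().apply(np.array(xyz)-p0)
        print(n,[[round(float(v),3)+0 for v in dt],[round(float(v),4)+0 for v in d],hand]); n+=1
E
python3 - <<'E'
from mv import *
cals={c:ctrl.calibration(c) for c in ["side","top"]}
# caps at z=.3, side px red cap (137,172)... bases
print('bottleA cap',unproj(cals['top'],(527,193),.3),unproj(cals['side'],(136,168),.3))
print('bottleB cap',unproj(cals['top'],(111,276),.3),unproj(cals['side'],(541,235),.3))
print('cup',unproj(cals['top'],(466,271),.085)); print('dec',unproj(cals['top'],(161,196),.17),unproj(cals['top'],(177,209),.05))
# press path
a=-.03
plan([(U(-.085,0,.22),a,255),(U(-.085,0,.17),a,255)])
E
```

```text
bottleA cap [ 0.6041 -0.5464  0.3   ] [ 0.5985 -0.5453  0.3   ]
bottleB cap [0.367  0.4938 0.3   ] [0.3626 0.4967 0.3   ]
cup [ 0.4202 -0.4554  0.085 ]
dec [0.6038 0.4312 0.17  ] [0.5936 0.4199 0.05  ]
t 1.05 pos [ 0.2661 -0.593   0.1979] jaw -1.149 f [ 0.1782  0.0684 -1.0291] g 1.003
0 [[0.0, 0.0, -1.119], [0.5344, -0.4325, -0.0222], 255]
1 [[0.0, 0.0, -1.119], [0.5344, -0.4325, 0.0278], 255]
```

Call:
step_arm(plan=[[[0, 0, 0], [0, 0, -0.04], 255], [[0, 0, -1.12], [0.534, -0.432, -0.04], 255], [[0, 0, -1.12], [0.534, -0.432, -0.04], 255], [[0, 0, -1.12], [0.534, -0.432, -0.04], 255], [[0, 0, -1.12], [0.534, -0.432, -0.04], 255], [[0, 0, -1.12], [0.534, -0.432, -0.04], 255], [[0, 0, -1.12], [0.534, -0.432, -0.04], 255], [[0, 0, -1.12], [0.534, -0.432, -0.04], 255], [[0, 0, -1.12], [0.534, -0.432, -0.04], 255], [[0, 0, -1.12], [0.534, -0.432, -0.04], 255]], squeeze=20)

```text
time: 2.3
position: [0.5209, -0.0895, 0.2383]
tool_rot: [2.253, 2.187, 0.0]
ft_force: [1.2, -0.5, 0.1]
grip_width: 0.018
```

Run:
```python
from mv import *
im=ctrl.get_image('wrist'); cv2.imwrite('pics/w1.png',im[:,:,::-1])
plan([(U(-.085,0,.20),-.03,255),(U(-.085,0,.158),-.03,255)])
```

```text
t 2.35 pos [ 0.5242 -0.0784  0.2386] jaw -0.017 f [1.5636 7.7667 0.5826] g 0.01
0 [[0.004, -0.006, 0.013], [0.0994, 0.0505, 0.0394], 255]
1 [[0.004, -0.006, 0.013], [0.0992, 0.0503, 0.0814], 255]
```

View pics/w1.png

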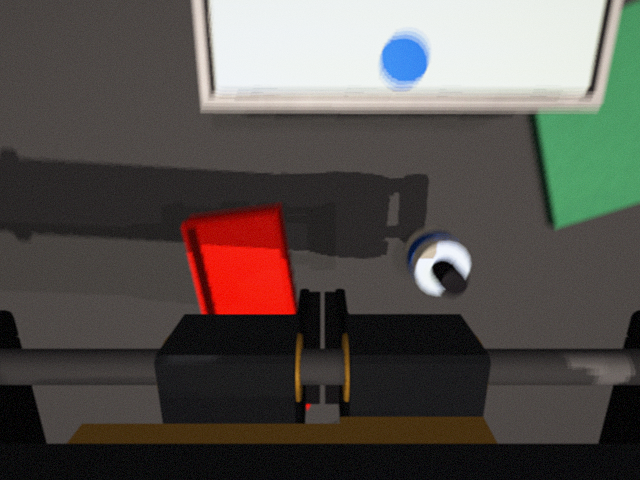

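Call:
step_arm(plan=[[[0, 0, 0.01], [0.05, 0.025, 0.0], 255], [[0, 0, 0.01], [0.09, 0.05, 0.02], 255], [[0, 0, 0.01], [0.09, 0.05, 0.04], 255], [[0, 0, 0.01], [0.09, 0.05, 0.06], 255], [[0, 0, 0.01], [0.09, 0.05, 0.06], 255], [[0, 0, 0.01], [0.09, 0.05, 0.06], 255], [[0, 0, 0.01], [0.09, 0.05, 0.06], 255], [[0, 0, 0.01], [0.09, 0.05, 0.06], 255], [[0, 0, 0.01], [0.09, 0.05, 0.06], 255], [[0, 0, 0.01], [0.09, 0.05, 0.06], 255]])

```text
time: 3.6
position: [0.5729, -0.0027, 0.178]
tool_rot: [2.264, 2.178, 0.0]
ft_force: [-0.5, 0.4, -0.3]
grip_width: 0.002
```

Run:
```python
from mv import *
plan([(U(-.085,0,.16),-.03,255),(U(-.085,0,.145),-.03,255),(U(-.085,0,.143),-.03,255)])
```

```text
t 3.6 pos [ 0.5729 -0.0027  0.178 ] jaw -0.039 f [-0.4969  0.3941 -0.3201] g 0.002
0 [[0.0, 0.0, -0.009], [0.0232, 0.0028, 0.018], 255]
1 [[0.0, 0.0, -0.009], [0.0232, 0.0028, 0.033], 255]
2 [[0.0, 0.0, -0.009], [0.0232, 0.0028, 0.035], 255]
```

Call:
step_arm(plan=[[[0, 0, -0.01], [0.023, 0.003, 0.015], 255], [[0, 0, -0.01], [0.023, 0.003, 0.022], 255], [[0, 0, -0.01], [0.023, 0.003, 0.028], 255], [[0, 0, -0.01], [0.023, 0.003, 0.032], 255], [[0, 0, -0.01], [0.023, 0.003, 0.034], 255], [[0, 0, -0.01], [0.023, 0.003, 0.034], 255], [[0, 0, -0.01], [0.023, 0.003, 0.015], 255], [[0, 0, -0.01], [-0.02, 0.003, 0.0], 150], [[0, 0, -0.01], [-0.08, 0.003, -0.02], 150], [[0, 0, -0.01], [-0.14, 0.003, -0.04], 150]])

```text
time: 4.85
position: [0.5709, -0.1427, 0.2201]
tool_rot: [2.25, 2.189, 0.002]
ft_force: [0.6, -0.1, -0.2]
grip_width: 0.262
```

Run:
```python
from mv import *
for c in ['side']:
  im=ctrl.get_image(c); cv2.imwrite(f'pics/{c}1.png',im[:,:,::-1])
plan([])
```

```text
t 4.9 pos [ 0.5707 -0.1554  0.2224] jaw -0.041 f [ 1.2441 -7.8523  0.1802] g 0.306
```

View pics/side1.png

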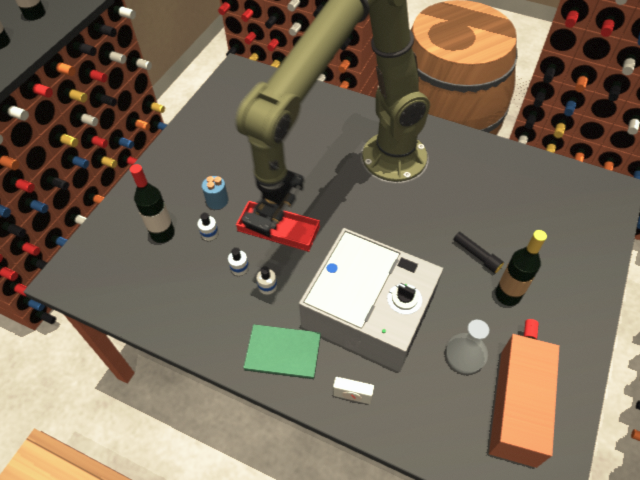

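Call:
step_arm(plan=[[[0, 0, 0], [0, 0, 0], 150], [[0, 0, 0], [0, 0, 0], 150], [[0, 0, 0], [0, 0, 0], 150], [[0, 0, 0], [0, 0, 0], 150], [[0, 0, 0], [0, 0, 0], 150], [[0, 0, 0], [0, 0, 0], 150], [[0, 0, 0], [0, 0, 0], 150], [[0, 0, 0], [0, 0, 0], 150], [[0, 0, 0], [0, 0, 0], 150], [[0, 0, 0], [0, 0, 0], 150]])

```text
time: 6.15
position: [0.5704, -0.1414, 0.2174]
tool_rot: [2.253, 2.189, -0.0]
ft_force: [-0.5, -0.1, 0.1]
grip_width: 0.408
```

Run:
```python
from mv import *
for c in ['side','wrist']:
  im=ctrl.get_image(c); cv2.imwrite(f'pics/{c}2.png',im[:,:,::-1])
plan([(U(-.085,0,.165),-.03,255)])
```

```text
t 6.25 pos [ 0.5704 -0.1414  0.2174] jaw -0.029 f [0.3221 0.374  0.2163] g 0.41
0 [[0.0, 0.0, 0.001], [0.1618, 0.0015, 0.0524], 255]
```

View pics/side2.png

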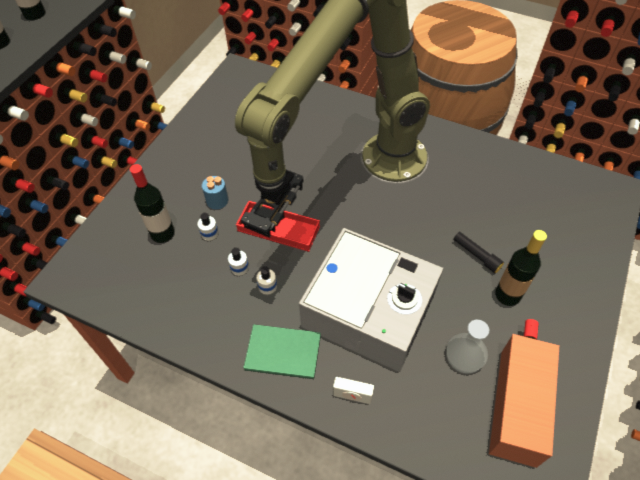

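View pics/wrist2.png

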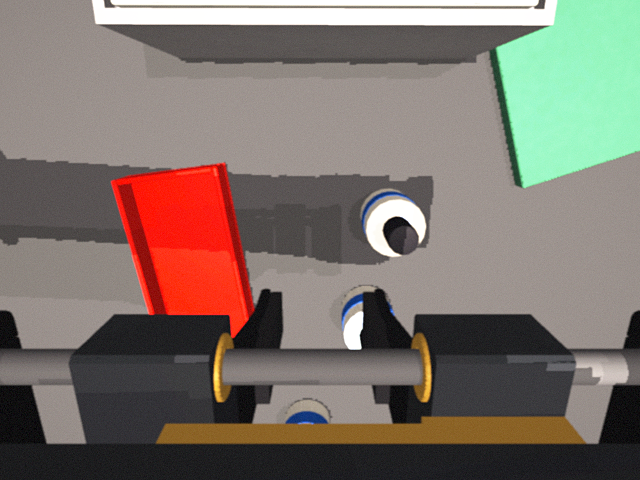

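Call:
step_arm(plan=[[[0, 0, 0], [0.06, 0.001, 0], 255], [[0, 0, 0], [0.12, 0.001, 0], 255], [[0, 0, 0], [0.162, 0.001, 0.02], 255], [[0, 0, 0], [0.162, 0.001, 0.05], 255], [[0, 0, 0], [0.162, 0.001, 0.062], 255], [[0, 0, 0], [0.162, 0.001, 0.068], 255], [[0, 0, 0], [0.162, 0.001, 0.072], 255], [[0, 0, 0], [0.162, 0.001, 0.072], 255], [[0, 0, 0], [0.162, 0.001, 0.072], 255], [[0, 0, 0], [0.162, 0.001, 0.072], 255]])

```text
time: 7.5
position: [0.5764, 0.0205, 0.1458]
tool_rot: [2.253, 2.188, 0.001]
ft_force: [-0.8, -0.4, -0.0]
grip_width: 0.003
```

Run:
```python
from mv import *
for c in ['wrist']:
  im=ctrl.get_image(c); cv2.imwrite(f'pics/{c}3.png',im[:,:,::-1])
plan([(U(-.085,0,.143),-.03,255)])
```

```text
t 7.55 pos [0.5763 0.0206 0.1457] jaw -0.029 f [-0.133   0.6517  0.456 ] g 0.003
0 [[0.001, 0.0, 0.001], [-0.0002, 0.0002, 0.0027], 255]
```

View pics/wrist3.png

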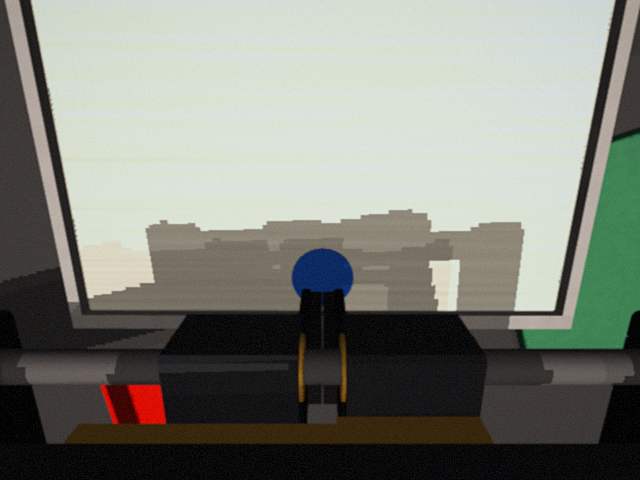

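Run:
```python
from mv import *
c=ctrl.calibration('wrist')
for z in(.125,.131,.14,.15): print(z,unproj(c,(323,278),z))
s=ctrl.get_state();p=s['position']
print(proj(c,[[p[0],p[1],p[2]-.014],[p[0],p[1],p[2]],U(-.085,0,.14),U(-.085,0,.131),U(-.1,.125,.14),U(-.11,.135,.14)]))
im=ctrl.get_image('side'); cv2.imwrite('pics/s3.png',cv2.resize(im[200:350,270:470,::-1],None,fx=4,fy=4))
```

```text
0.125 [0.5765 0.0176 0.125 ]
0.131 [0.5766 0.0201 0.131 ]
0.14 [0.5767 0.0239 0.14  ]
0.15 [0.5767 0.028  0.15  ]
[[322.5388 277.7787]
 [322.5861 288.3348]
 [322.985  284.2493]
 [322.939  277.6484]
 [ 88.8576 310.1927]
 [ 73.6376 326.8708]]
```

View pics/s3.png

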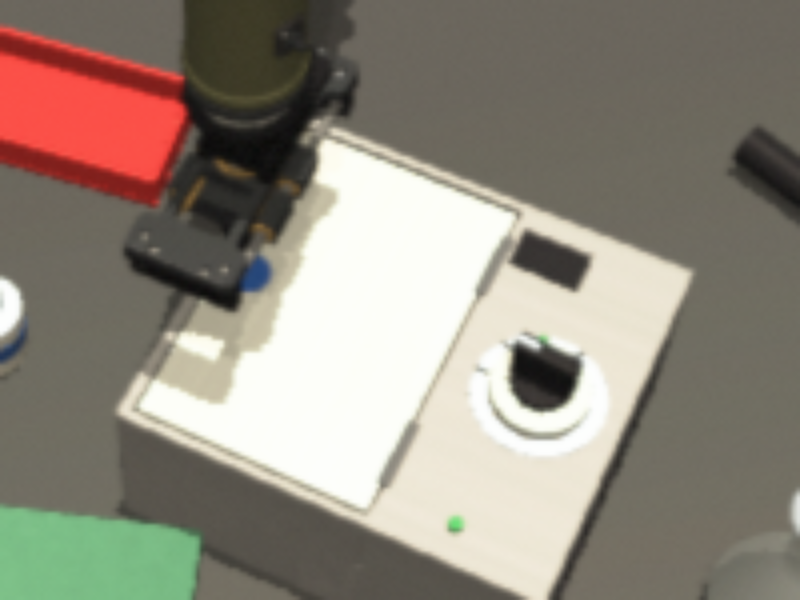

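Call:
step_arm(plan=[[[0, 0, 0], [0, 0, 0.001], 255], [[0, 0, 0], [0, 0, 0.002], 255], [[0, 0, 0], [0, 0, 0.003], 255], [[0, 0, 0], [0, 0, 0.003], 255], [[0, 0, 0], [0, 0, 0.003], 255], [[0, 0, 0], [0, 0, 0.003], 255], [[0, 0, 0], [0, 0, 0.003], 255], [[0, 0, 0], [0, 0, 0.003], 255], [[0, 0, 0], [0, 0, 0.003], 255], [[0, 0, 0], [0, 0, 0.003], 255]])

```text
time: 8.85
position: [0.5761, 0.0206, 0.1423]
tool_rot: [2.253, 2.189, -0.0]
ft_force: [0.3, 0.1, 0.5]
grip_width: 0.005
```

Call:
step_arm(plan=[[[0, 0, 0], [0, 0, 0.001], 255], [[0, 0, 0], [0, 0, 0.002], 255], [[0, 0, 0], [0, 0, 0.003], 255], [[0, 0, 0], [0, 0, 0.004], 255], [[0, 0, 0], [0, 0, 0.004], 255], [[0, 0, 0], [0, 0, 0.004], 255], [[0, 0, 0], [0, 0, 0.004], 255], [[0, 0, 0], [0, 0, 0.004], 255], [[0, 0, 0], [0, 0, 0.004], 255], [[0, 0, 0], [0, 0, 0.004], 255]])

```text
time: 10.1
position: [0.5761, 0.0206, 0.1384]
tool_rot: [2.253, 2.189, -0.0]
ft_force: [0.0, 0.6, -0.9]
grip_width: 0.006
```

Run:
```python
from mv import *
for c in ['wrist']:
  im=ctrl.get_image(c); cv2.imwrite(f'pics/{c}4.png',im[:,:,::-1])
plan([(U(-.085,0,.143),-.03,255)])
print(ctrl.get_state()['joint_torque'],ctrl.get_state()['torque'])
```

```text
t 10.15 pos [0.5761 0.0206 0.1384] jaw -0.029 f [-0.7053  0.1892  0.7795] g 0.003
0 [[0.0, 0.0, 0.001], [-0.0002, 0.0004, -0.0046], 255]
[  0.0006 -38.2028  -5.0511 -29.7205  -0.0657   0.0186   0.    ] [ 0.0248 -0.1135 -0.0282]
```

View pics/wrist4.png

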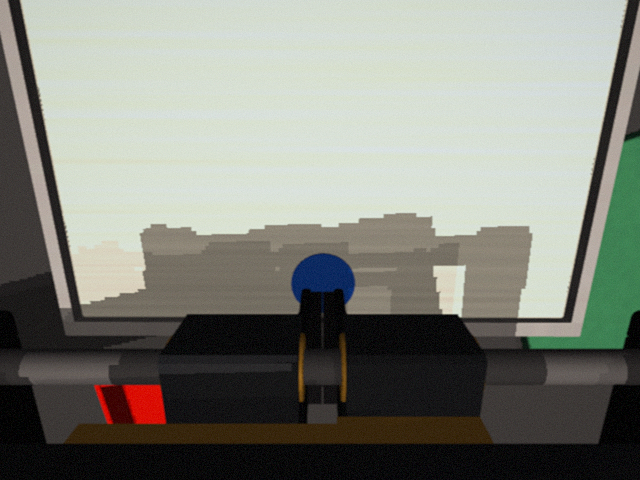

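Run:
```python
from mv import *
c=ctrl.calibration('wrist'); s=ctrl.get_state(); p=np.array(s['position']); Rt=R.from_rotvec(s['tool_rot'])
for q in [(-.0095,0,.014),(.0095,0,.014),(-.0095,.015,.014),(-.0095,0,0),(-.0095,0,-.005),(-.0095,0,-.02)]: print(q,proj(c,p+Rt.apply(q)))
K,r,t=cam(c); Rm=cv2.Rodrigues(r)[0]; cc=-Rm.T@t; print('cam in tool',Rt.inv().apply(cc-p),'axis',Rt.inv().apply(Rm[2]))
print(proj(c,[U(-.085,0,.14),U(-.11,.135,.14),U(-.11,-.135,.14),U(-.1,.125,.14),U(-.1,-.125,.14)]))
```

```text
(-0.0095, 0, 0.014) [[322.5444 293.842 ]]
(0.0095, 0, 0.014) [[322.5674 261.3451]]
(-0.0095, 0.015, 0.014) [[349.8396 293.8501]]
(-0.0095, 0, 0) [[322.5742 305.288 ]]
(-0.0095, 0, -0.005) [[322.5858 309.7439]]
(-0.0095, 0, -0.02) [[322.624  324.4756]]
cam in tool [ 0.083  -0.0003 -0.1868] axis [-0.3014 -0.0001  0.9535]
[[323.4491 290.0834]
 [ 65.805  333.8292]
 [581.0044 333.9387]
 [ 81.4188 316.6976]
 [565.4335 316.7987]]
```

Run:
```python
import cv2
im=cv2.imread('pics/wrist4.png')
cv2.imwrite('pics/w4z.png',cv2.resize(im[230:430,220:420],None,fx=3,fy=3))
cv2.imwrite('pics/w4y.png',cv2.resize(im[280:350,40:240],None,fx=4,fy=4))
im=cv2.imread('pics/wrist0.png')
cv2.imwrite('pics/w0z.png',cv2.resize(im[270:450,80:320],None,fx=3,fy=3))
```

```text
(no output)
```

View pics/w4z.png

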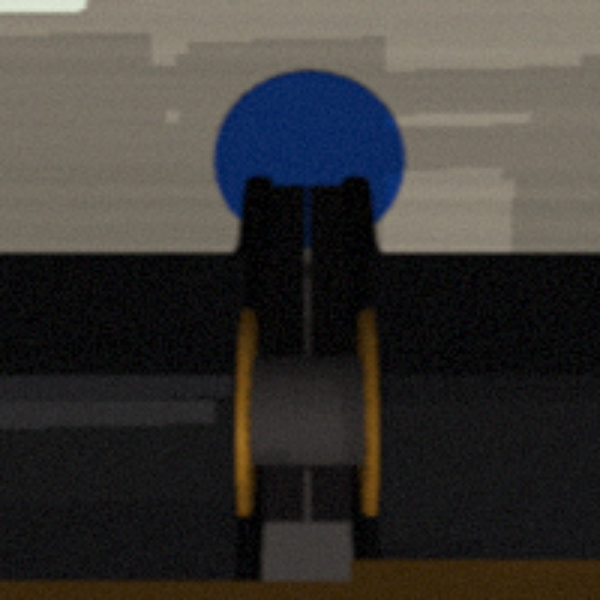

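View pics/w4y.png

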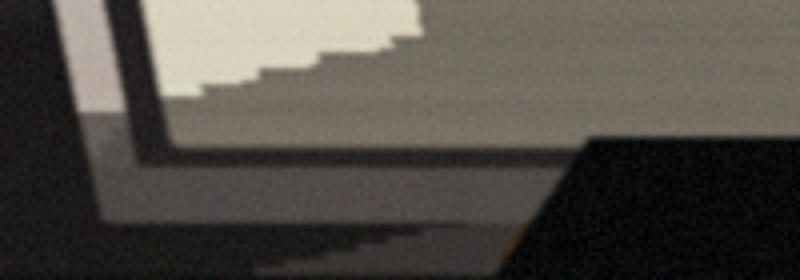

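View pics/w0z.png

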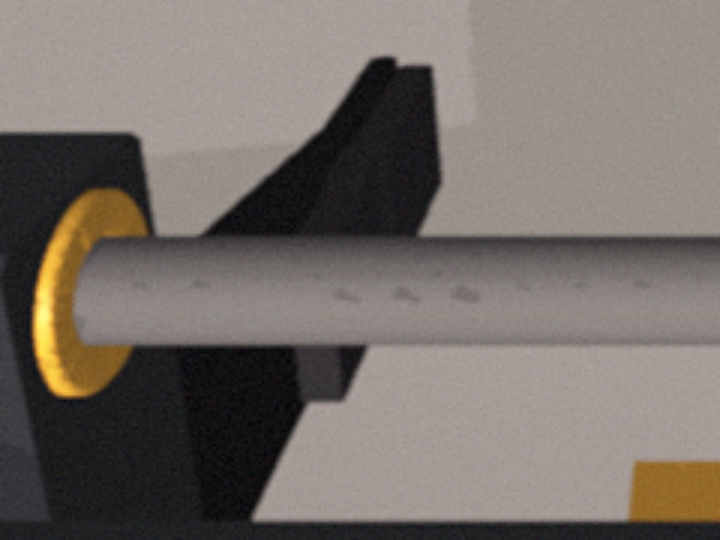

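Call:
step_arm(plan=[[[0, 0, 0], [0, 0, 0.002], 255], [[0, 0, 0], [0, 0, 0.004], 255], [[0, 0, 0], [0, 0, 0.006], 255], [[0, 0, 0], [0, 0, 0.007], 255], [[0, 0, 0], [0, 0, 0.007], 255], [[0, 0, 0], [0, 0, 0.007], 255], [[0, 0, 0], [0, 0, 0.007], 255], [[0, 0, 0], [0, 0, 0.007], 255], [[0, 0, 0], [0, 0, 0.007], 255], [[0, 0, 0], [0, 0, 0.007], 255]])

```text
time: 11.4
position: [0.5761, 0.0206, 0.1314]
tool_rot: [2.253, 2.189, -0.0]
ft_force: [0.6, 0.3, -0.6]
grip_width: 0.005
```

Run:
```python
from mv import *
for c in ['wrist']:
  im=ctrl.get_image(c); cv2.imwrite(f'pics/{c}5.png',cv2.resize(im[200:400,180:460,::-1],None,fx=2.8,fy=2.8))
plan([])
```

```text
t 11.45 pos [0.5761 0.0206 0.1314] jaw -0.029 f [0.5184 0.4737 0.5121] g 0.005
```

View pics/wrist5.png

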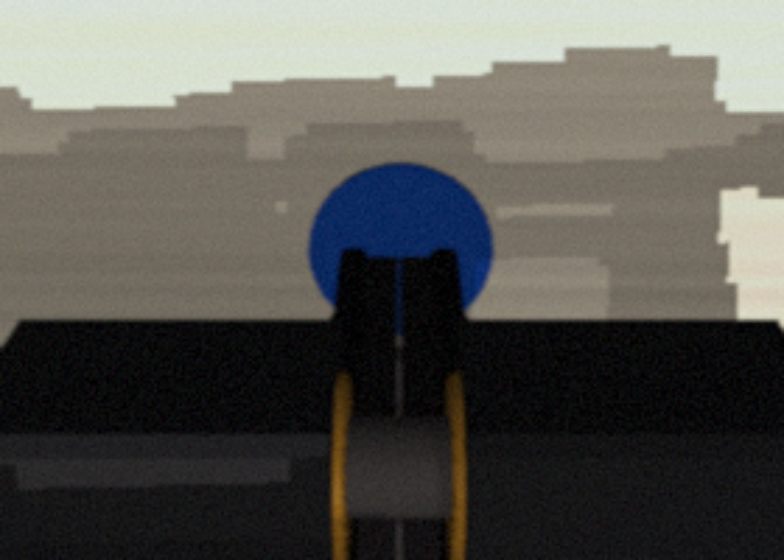

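Call:
step_arm(plan=[[[0, 0, 0], [0, 0, 0.004], 255], [[0, 0, 0], [0, 0, 0.008], 255], [[0, 0, 0], [0, 0, 0.012], 255], [[0, 0, 0], [0, 0, 0.014], 255], [[0, 0, 0], [0, 0, 0.016], 255], [[0, 0, 0], [0, 0, 0.018], 255], [[0, 0, 0], [0, 0, 0.019], 255], [[0, 0, 0], [0, 0, 0.02], 255], [[0, 0, 0], [0, 0, 0.02], 255], [[0, 0, 0], [0, 0, 0.02], 255]])

```text
time: 12.7
position: [0.5762, 0.0206, 0.1113]
tool_rot: [2.253, 2.189, 0.0]
ft_force: [-0.5, 1.0, 0.2]
grip_width: 0.005
```

Run:
```python
from mv import *
for c in ['wrist','side']:
  im=ctrl.get_image(c); cv2.imwrite(f'pics/{c}6.png',im[:,:,::-1])
im=cv2.imread('pics/side6.png');cv2.imwrite('pics/side6z.png',cv2.resize(im[200:350,270:470],None,fx=4,fy=4))
c=ctrl.calibration('wrist');print(proj(c,[U(-.085,0,.14),U(-.11,.135,.14),U(-.11,-.135,.14)]))
```

```text
[[323.4991 315.4585]
 [ 29.6346 364.3307]
 [617.2023 364.4101]]
```

View pics/wrist6.png

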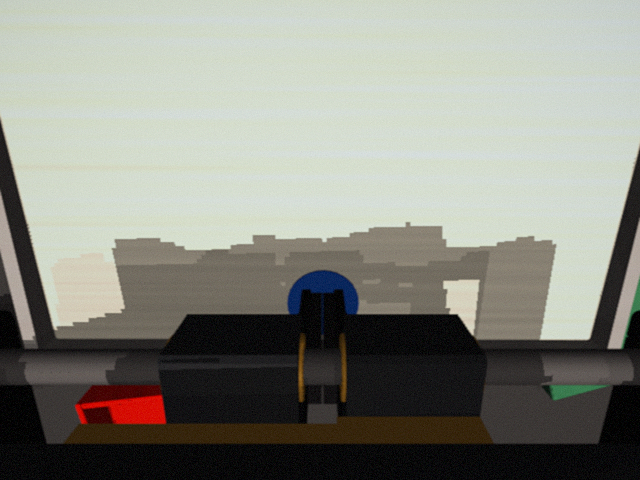

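View pics/side6z.png

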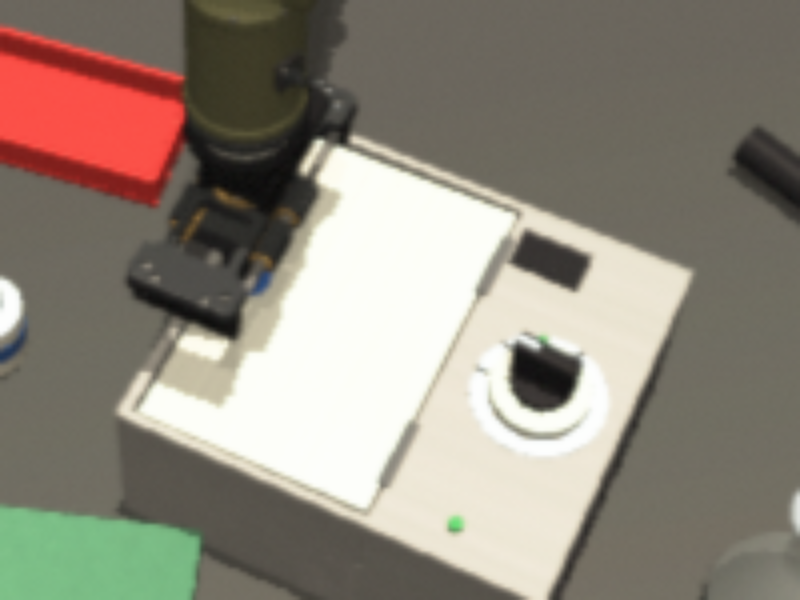

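Run:
```python
from mv import *
for n in ['w1','wrist3','wrist4','wrist6']:
    im=cv2.imread(f'pics/{n}.png'); b,g,r=[im[:,:,i].astype(int) for i in range(3)]
    m=((b-r>40)&(b-g>15)).astype(np.uint8); nn,l,st,ce=cv2.connectedComponentsWithStats(m)
    for i in range(1,nn):
        if st[i][4]>150: print(n,st[i],ce[i])
for c in ['top','side']:
    im=cv2.imread(f'pics/{c}0.png'); b,g,r=[im[:,:,i].astype(int) for i in range(3)]
    m=((b-r>60)&(b-g>30)).astype(np.uint8); nn,l,st,ce=cv2.connectedComponentsWithStats(m)
    for i in range(1,nn):
        if st[i][4]>40: print(c,st[i],ce[i])
```

```text
w1 [ 380   31   50   58 2233] [404.2342  59.1397]
w1 [409 234  31  31 154] [417.4221 246.3766]
wrist3 [ 292  249   61   48 2197] [322.0733 272.2189]
wrist4 [ 292  254   63   49 2078] [322.9042 275.8402]
wrist6 [ 288  271   70   43 1546] [322.8532 289.531 ]
top [566 194  12   6  64] [571.4062 196.4531]
top [301 206  11  10  90] [305.7222 210.6667]
top [624 233  15   8  93] [631.0753 236.1935]
top [585 242  13   8  77] [591.3377 245.4156]
top [455 259  23  23 191] [465.4346 269.7853]
top [572 274  11   7  60] [576.7    276.3833]
top [581 417  12   7  72] [586.3889 420.3056]
top [598 423  14   9  80] [604.575  427.4375]
side [326 263  12  10  85] [331.5412 267.5412]
```

Run:
```python
from mv import *
c=ctrl.calibration('wrist')
for z in (.14,.131,.125): print(z,proj(c,[U(-.1,.125,z),U(-.1,-.125,z),U(-.1,.13,.14),U(-.11,.135,.14)]).round(1).tolist())
im=cv2.imread('pics/wrist6.png')
cv2.imwrite('pics/w6y.png',cv2.resize(im[260:400,0:180],None,fx=4,fy=4))
```

```text
0.14 [[46.9, 345.3], [600.0, 345.3], [35.8, 345.3], [29.6, 364.3]]
0.131 [[59.4, 334.9], [587.4, 335.0], [35.8, 345.3], [29.6, 364.3]]
0.125 [[67.1, 328.5], [579.6, 328.6], [35.8, 345.3], [29.6, 364.3]]
```

View pics/w6y.png

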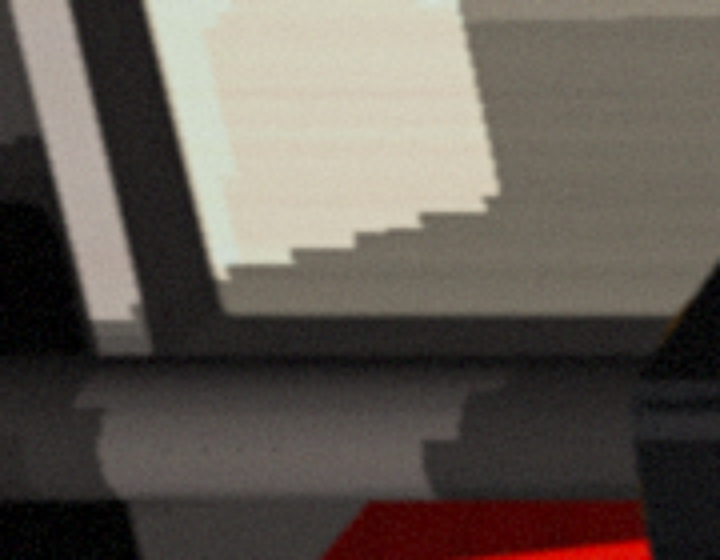

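Call:
step_arm(plan=[[[0, 0, 0], [0, 0, 0.001], 255], [[0, 0, 0], [0, 0, 0.002], 255], [[0, 0, 0], [0, 0, 0.003], 255], [[0, 0, 0], [0, 0, 0.004], 255], [[0, 0, 0], [0, 0, 0.004], 255], [[0, 0, 0], [0, 0, 0.004], 255], [[0, 0, 0], [0, 0, 0.004], 255], [[0, 0, 0], [0, 0, 0.004], 255], [[0, 0, 0], [0, 0, 0.004], 255], [[0, 0, 0], [0, 0, 0.004], 255]])

```text
time: 14.05
position: [0.5762, 0.0207, 0.1074]
tool_rot: [2.253, 2.189, 0.0]
ft_force: [0.2, 1.9, 1.8]
grip_width: 0.006
```

Run:
```python
from mv import *
im=ctrl.get_image('wrist')[:,:,::-1]
cv2.imwrite('pics/w7y.png',cv2.resize(im[260:400,0:180],None,fx=4,fy=4))
c=ctrl.calibration('wrist')
for z in (.14,.131,.125): print(z,proj(c,[U(-.1,.125,z),U(-.1,-.125,z),U(-.1,.13,.14),U(-.11,.135,.14)]).round(1).tolist())
plan([])
```

```text
0.14 [[41.1, 350.3], [605.8, 350.4], [29.8, 350.3], [23.6, 369.7]]
0.131 [[54.1, 339.5], [592.7, 339.6], [29.8, 350.3], [23.6, 369.7]]
0.125 [[62.1, 332.8], [584.6, 332.9], [29.8, 350.3], [23.6, 369.7]]
t 14.1 pos [0.5762 0.0207 0.1074] jaw -0.029 f [-0.6399  0.8756  3.3388] g 0.006
```

View pics/w7y.png

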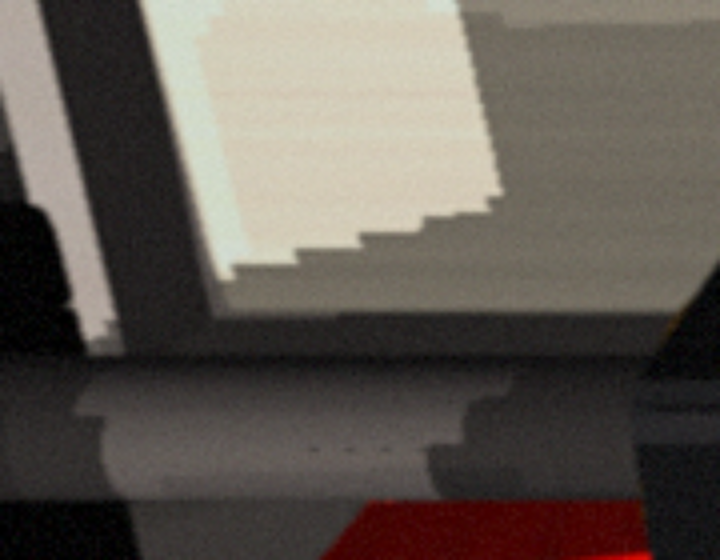

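Call:
step_arm(plan=[[[0, 0, 0], [0, 0, 0.001], 255], [[0, 0, 0], [0, 0, 0.0015], 255], [[0, 0, 0], [0, 0, 0.0015], 255], [[0, 0, 0], [0, 0, -0.03], 255], [[0, 0, 0], [-0.04, 0, -0.06], 150], [[0, 0, 0], [-0.1, 0, -0.09], 150], [[0, 0, 0], [-0.16, 0, -0.11], 150], [[0, 0, 0], [-0.16, 0, -0.11], 150], [[0, 0, 0], [-0.16, 0, -0.11], 150], [[0, 0, 0], [-0.16, 0, -0.11], 150]])

```text
time: 15.35
position: [0.5712, -0.1372, 0.2166]
tool_rot: [-2.249, -2.191, 0.0]
ft_force: [0.6, 1.6, 0.4]
grip_width: 0.408
```

Call:
step_arm(plan=[[[0, 0, 0], [0, 0, -0.05], 150], [[0, 0, 0], [0, 0, -0.1], 150], [[0, 0, 0], [0, 0, -0.1], 150], [[0, 0, 0], [0, 0, -0.1], 150], [[0, 0, 0], [0, 0, -0.1], 150], [[0, 0, 0], [0, 0, -0.1], 150], [[0, 0, 0], [0, 0, -0.1], 150], [[0, 0, 0], [0, 0, -0.1], 150], [[0, 0, 0], [0, 0, -0.1], 150], [[0, 0, 0], [0, 0, -0.1], 150]])

```text
time: 16.6
position: [0.5715, -0.1394, 0.3174]
tool_rot: [2.253, 2.189, 0.0]
ft_force: [0.4, 0.3, -0.1]
grip_width: 0.41
```

Run:
```python
from mv import *
for c in ['wrist','side','top']:
  im=ctrl.get_image(c); cv2.imwrite(f'pics/{c}8.png',im[:,:,::-1])
plan([])
```

```text
t 16.75 pos [ 0.5715 -0.1393  0.3174] jaw -0.029 f [-0.2615  0.1963  0.2946] g 0.407
```

View pics/side8.png

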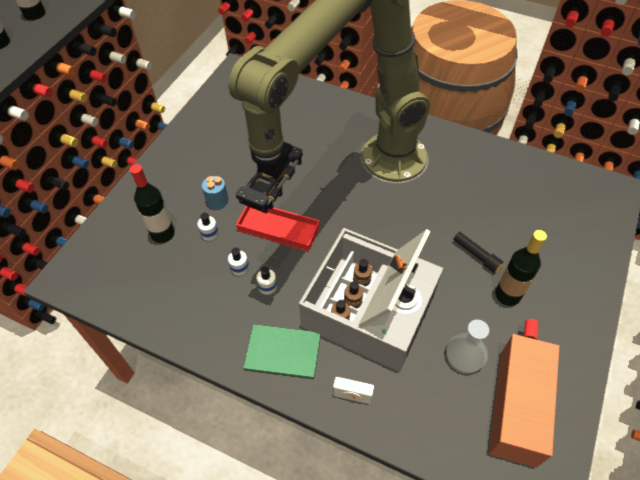

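View pics/wrist8.png

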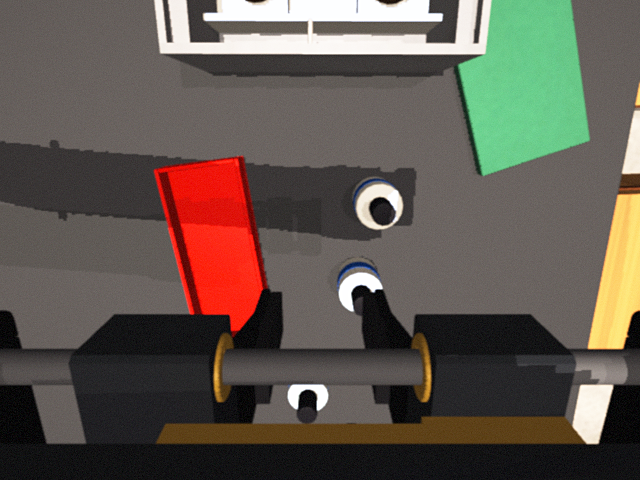

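View pics/top8.png

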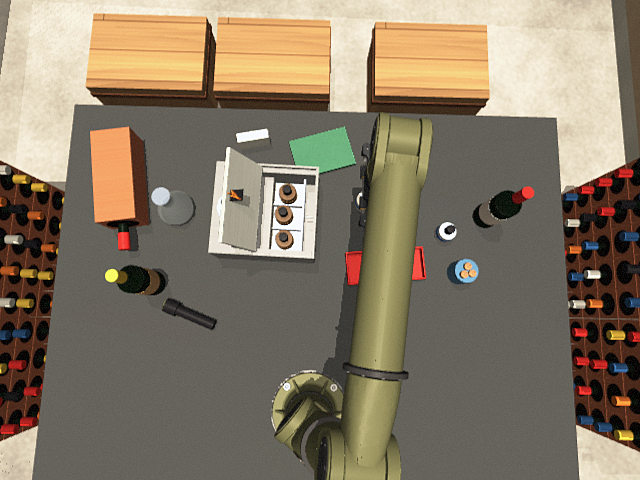

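Run:
```python
from mv import *
im=cv2.imread('pics/top8.png');cv2.imwrite('pics/t8z.png',cv2.resize(im[155:265,250:330],None,fx=7,fy=7,interpolation=cv2.INTER_CUBIC)[:600] if 0 else cv2.resize(im[160:260,240:330],None,fx=6,fy=6,interpolation=cv2.INTER_CUBIC))
im=cv2.imread('pics/side8.png');cv2.imwrite('pics/s8z.png',cv2.resize(im[235:335,300:400],None,fx=6,fy=6,interpolation=cv2.INTER_CUBIC))
```

```text
(no output)
```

View pics/t8z.png

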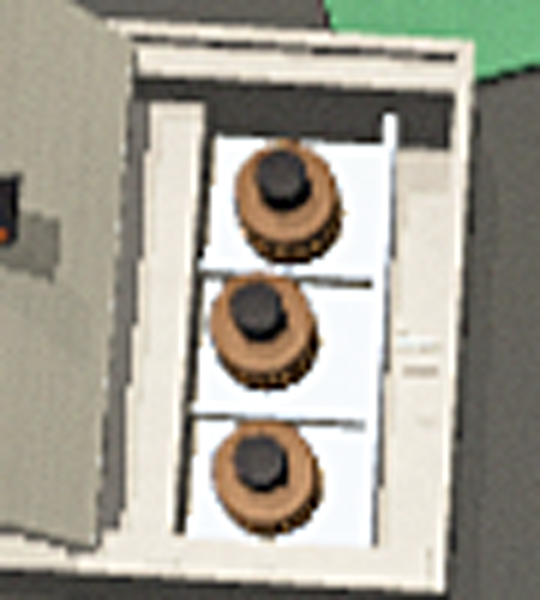

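View pics/s8z.png

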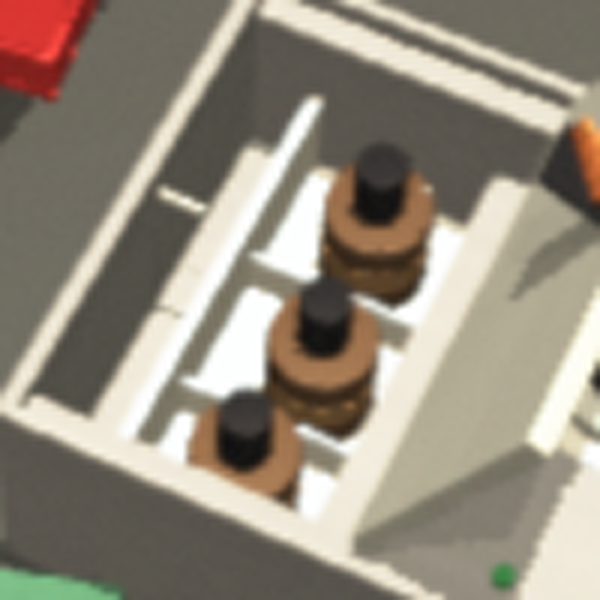

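```bash
cat > fitu.py <<'E'
from mv import *
from scipy.optimize import least_squares
def fitpt(cals,obs):
    # obs: list of (cam,(u,v),z)
    f=lambda p:np.concatenate([proj(cals[c],[p[0],p[1],z])[0]-np.array(uv) for c,uv,z in obs])
    r=least_squares(f,[.6,.08]); return r.x,f(r.x)
def toU(p):
    d=np.array(p[:2])-U0; c,s=np.cos(UY),np.sin(UY); return np.array([c*d[0]+s*d[1],-s*d[0]+c*d[1]])
E
python3 - <<'E'
from fitu import *
cals={c:ctrl.calibration(c) for c in ["side","top"]}
t=lambda a,b:(240+a/6-.42,160+b/6-.42); s=lambda a,b:(300+a/6-.42,235+b/6-.42)
for n,k,d,k2,d2 in [('slot1',(283,178),(288,202),(247,405),(245,450)),('slot2',(257,306),(264,332),(325,295),(322,350)),('slot3',(261,461),(267,480),(382,160),(380,210))]:
    p,r=fitpt(cals,[('top',t(*k),.111),('top',t(*d),.075),('side',s(*k2),.111),('side',s(*d2),.075)])
    print(n,p,toU(p)*1000,r.round(1))
E
```

```text
slot1 [0.648  0.0832] [-20.1421 -69.6173] [-0.6  0.2 -0.8 -0.7 -0.5  0.1 -0.4 -1.1]
slot2 [0.5827 0.0934] [-11.7965  -4.082 ] [-0.5  0.2 -0.9 -1.5 -0.4  0.5 -0.3 -2.2]
slot3 [0.505  0.0889] [-18.4955  73.472 ] [-0.5  0.4 -0.8 -0.8 -0.4  0.4 -0.7 -1.2]
```

Run:
```python
from mv import *
print(np.array(ctrl.get_state()['joint_positions']))
im=cv2.imread('pics/side8.png');cv2.imwrite('pics/s8g.png',cv2.resize(im[120:220,220:320],None,fx=6,fy=6,interpolation=cv2.INTER_CUBIC))
plan([(U(-.0185,.0735,.24),-.03,150),(U(-.0185,.0735,.0575),-.03,150),(U(-.0201,-.0696,.24),-.03,150)])
```

```text
[ 0.6982  0.2041 -0.6004  1.393   0.1149  1.5794  0.0796]
t 16.75 pos [ 0.5715 -0.1393  0.3174] jaw -0.029 f [-0.2615  0.1963  0.2946] g 0.407
0 [[0.0, 0.0, 0.001], [0.2263, -0.0731, 0.0774], 150]
1 [[0.0, 0.0, 0.001], [0.2263, -0.0731, 0.2599], 150]
2 [[0.0, 0.0, 0.001], [0.2247, 0.07, 0.0774], 150]
```

View pics/s8g.png

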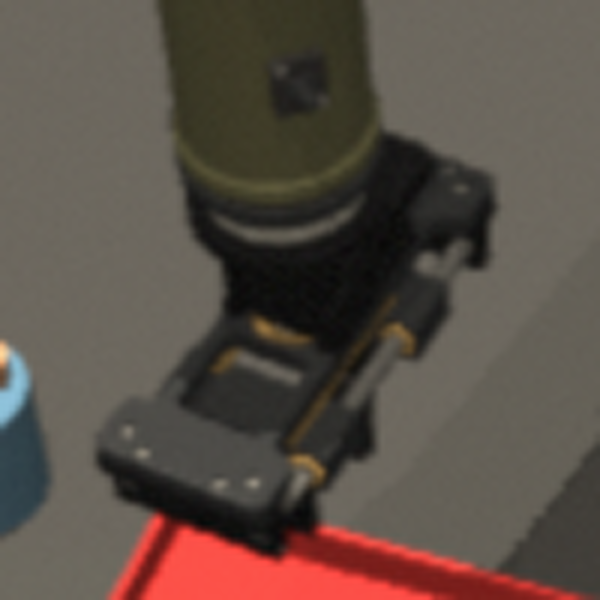

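Call:
step_arm(plan=[[[0, 0, 0], [0.06, -0.02, 0], 150], [[0, 0, 0], [0.12, -0.04, 0], 150], [[0, 0, 0], [0.18, -0.06, 0.02], 150], [[0, 0, 0], [0.226, -0.073, 0.06], 150], [[0, 0, 0], [0.226, -0.073, 0.12], 150], [[0, 0, 0], [0.226, -0.073, 0.177], 150], [[0, 0, 0], [0.226, -0.073, 0.177], 150], [[0, 0, 0], [0.226, -0.073, 0.177], 150], [[0, 0, 0], [0.226, -0.073, 0.177], 150], [[0, 0, 0], [0.226, -0.073, 0.177], 150]])

```text
time: 18.0
position: [0.5064, 0.0887, 0.1422]
tool_rot: [2.252, 2.187, 0.003]
ft_force: [-0.1, 0.1, 0.0]
grip_width: 0.41
```

```bash
cat > wl.py <<'E'
from fitu import *
import sys
def wpic(name):
    c=ctrl.calibration('wrist'); im=ctrl.get_image('wrist')[:,:,::-1].copy(); cv2.imwrite(f'pics/{name}.png',im); return c,im
E
python3 - <<'E'
from wl import *
c,im=wpic('wa')
P=U(-.0185,.0735,.111); print(proj(c,P),proj(c,[P[0],P[1],.075]))
s=ctrl.get_state();p=s['position'];print('tip',proj(c,[p[0],p[1],p[2]+.025]))
plan([(U(-.0185,.0735,.0575),-.03,150)])
E
```

```text
[[319.8566 266.2189]] [[319.9668 247.0742]]
tip [[322.067  310.8527]]
t 18.05 pos [0.5061 0.0887 0.1418] jaw -0.029 f [-0.3253 -0.0781 -0.0683] g 0.413
0 [[0.003, 0.0, 0.001], [0.0003, -0.0013, 0.0843], 150]
```

View pics/wa.png

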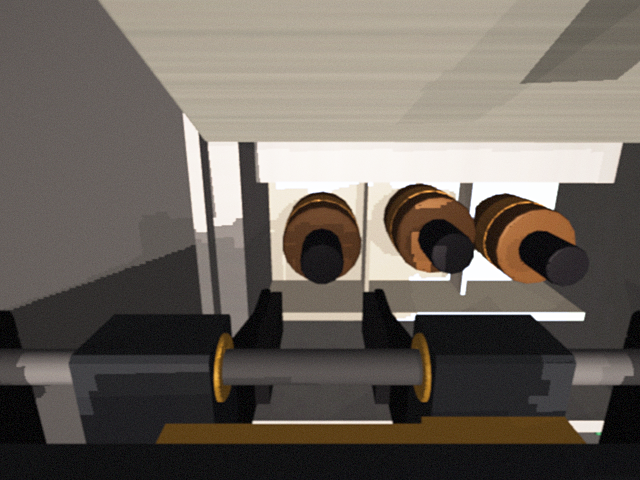

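Call:
step_arm(plan=[[[0, 0, 0], [0.002, 0, 0.03], 150], [[0, 0, 0], [0.002, 0, 0.06], 150], [[0, 0, 0], [0.002, 0, 0.08], 150], [[0, 0, 0], [0.002, 0, 0.084], 150], [[0, 0, 0], [0.002, 0, 0.084], 150], [[0, 0, 0], [0.002, 0, 0.084], 255], [[0, 0, 0], [0.002, 0, 0.084], 255], [[0, 0, 0], [0.002, 0, 0.084], 255], [[0, 0, 0], [0.002, 0, 0.084], 255], [[0, 0, 0], [0.002, 0, 0.084], 255]], squeeze=25)

```text
time: 19.3
position: [0.5062, 0.0907, 0.0572]
tool_rot: [2.252, 2.188, 0.002]
ft_force: [0.8, -0.8, 5.2]
grip_width: 0.293
```

Run:
```python
from wl import *
c,im=wpic('wb')
plan([(U(-.0185,.0735,.22),-.03,255),(T(0,.07,.22),-.03,255),(T(0,.07,.049),-.03,255)])
```

```text
t 19.35 pos [0.5062 0.0908 0.0572] jaw -0.029 f [ 1.2464 -0.2899  6.1237] g 0.291
0 [[0.002, 0.0, 0.001], [-0.0019, -0.0008, -0.1628], 255]
1 [[0.002, 0.0, 0.001], [-0.2447, -0.0688, -0.1629], 255]
2 [[0.002, 0.0, 0.001], [-0.2447, -0.0692, 0.0081], 255]
```

View pics/wb.png

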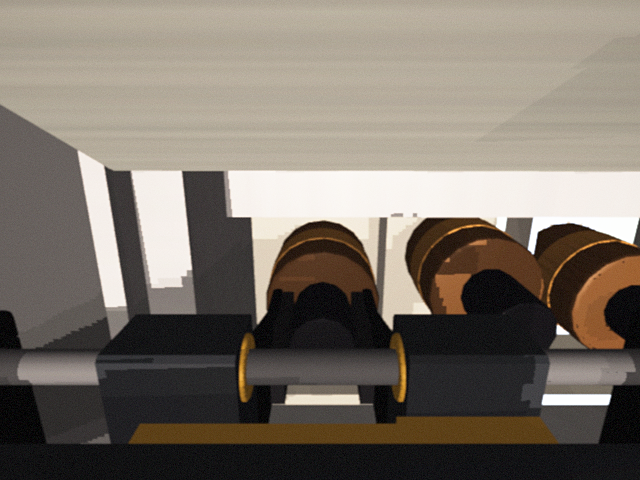

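Call:
step_arm(plan=[[[0, 0, 0], [0, 0, -0.06], 255], [[0, 0, 0], [0, 0, -0.12], 255], [[0, 0, 0], [0, 0, -0.163], 255], [[0, 0, 0], [-0.03, -0.01, -0.165], 255], [[0, 0, 0], [-0.085, -0.025, -0.165], 255], [[0, 0, 0], [-0.14, -0.04, -0.165], 255], [[0, 0, 0], [-0.195, -0.055, -0.165], 255], [[0, 0, 0], [-0.245, -0.069, -0.14], 255], [[0, 0, 0], [-0.245, -0.069, -0.09], 255], [[0, 0, 0], [-0.245, -0.069, -0.05], 255]])

```text
time: 20.6
position: [0.4269, -0.1523, 0.1036]
tool_rot: [-2.253, -2.184, 0.002]
ft_force: [0.3, 0.1, -2.3]
grip_width: 0.291
```

Run:
```python
from wl import *
c,im=wpic('wc')
plan([(T(0,.07,.049),-.03,255)])
im=ctrl.get_image('side'); cv2.imwrite('pics/sc.png',cv2.resize(im[120:320,180:400,::-1],None,fx=3,fy=3))
plan([(T(0,.07,.049),-.03,255)])
```

```text
t 20.65 pos [ 0.4234 -0.1505  0.0987] jaw -0.03 f [-2.6315  1.3536 -6.2684] g 0.29
0 [[-0.011, -0.005, 0.0], [-0.0014, 0.0071, 0.0496], 255]
t 20.7 pos [ 0.4239 -0.1505  0.1012] jaw -0.029 f [-1.6328  0.596  -2.1034] g 0.293
0 [[-0.011, -0.005, 0.001], [-0.0014, 0.0067, 0.0521], 255]
```

View pics/wc.png

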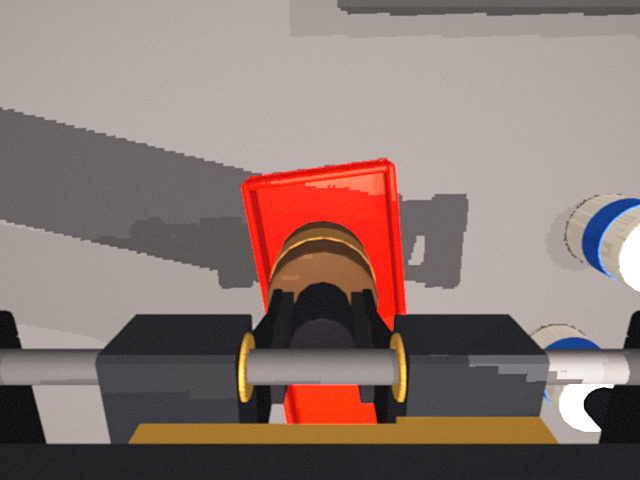

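View pics/sc.png

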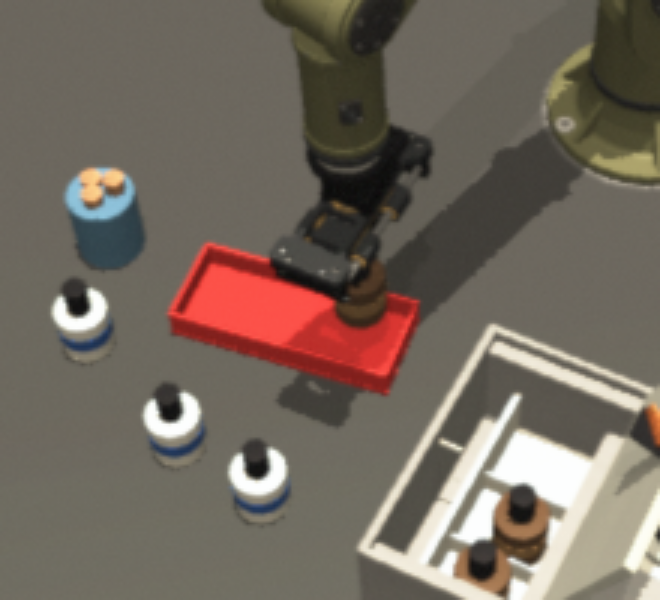

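Call:
step_arm(plan=[[[0, 0, 0], [0, 0.006, 0.01], 255], [[0, 0, 0], [0, 0.006, 0.03], 255], [[0, 0, 0], [0, 0.006, 0.045], 255], [[0, 0, 0], [0, 0.006, 0.052], 255], [[0, 0, 0], [0, 0.006, 0.052], 255], [[0, 0, 0], [0, 0.006, 0.052], 255], [[0, 0, 0], [0, 0.006, 0.052], 150], [[0, 0, 0], [0, 0.006, 0.052], 150], [[0, 0, 0], [0, 0.006, 0.052], 150], [[0, 0, 0], [0, 0.006, 0.052], 150]])

```text
time: 21.95
position: [0.4352, -0.1525, 0.0545]
tool_rot: [2.253, 2.189, 0.0]
ft_force: [-0.3, 0.2, -0.2]
grip_width: 0.413
```

Run:
```python
from wl import *
c,im=wpic('wd')
plan([(T(0,.07,.15),-.03,150),(U(-.0118,-.0041,.22),-.03,150),(U(-.0118,-.0041,.135),-.03,150)])
im=ctrl.get_image('side'); cv2.imwrite('pics/sd.png',cv2.resize(im[120:320,180:400,::-1],None,fx=3,fy=3))
print(toU([.5062,.0908]))
```

```text
t 22.0 pos [ 0.4351 -0.1525  0.0545] jaw -0.029 f [ 0.0107 -0.8097  0.1543] g 0.408
0 [[0.0, 0.0, 0.001], [0.0005, -0.0052, -0.0955], 150]
1 [[0.0, 0.0, 0.001], [0.25, 0.1405, -0.1655], 150]
2 [[0.0, 0.0, 0.001], [0.25, 0.1405, -0.0805], 150]
[-0.0166  0.0724]
```

View pics/wd.png

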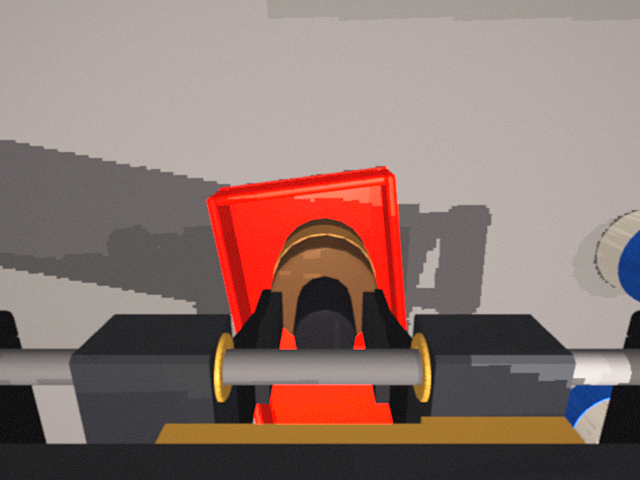

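View pics/sd.png

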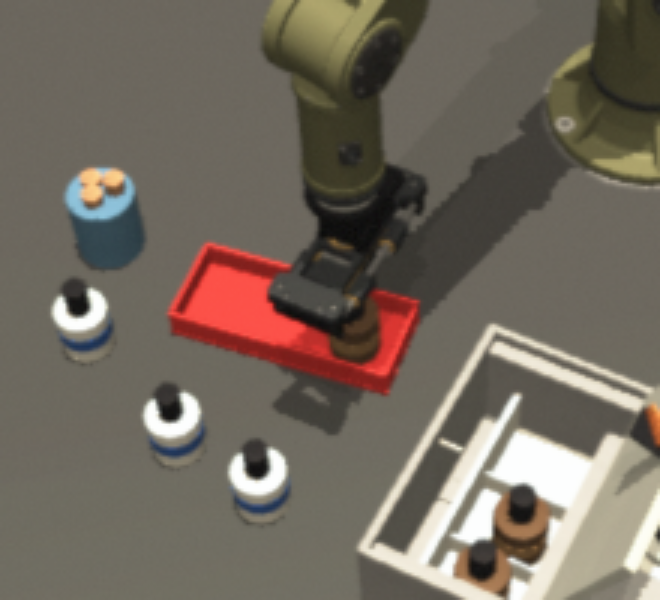

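Call:
step_arm(plan=[[[0, 0, 0], [0, 0, -0.06], 150], [[0, 0, 0], [0, 0, -0.12], 150], [[0, 0, 0], [0.05, 0.03, -0.165], 150], [[0, 0, 0], [0.1, 0.06, -0.165], 150], [[0, 0, 0], [0.15, 0.09, -0.165], 150], [[0, 0, 0], [0.2, 0.12, -0.165], 150], [[0, 0, 0], [0.25, 0.14, -0.13], 150], [[0, 0, 0], [0.25, 0.14, -0.08], 150], [[0, 0, 0], [0.25, 0.14, -0.08], 150], [[0, 0, 0], [0.25, 0.14, -0.08], 150]])

```text
time: 23.3
position: [0.5831, 0.0926, 0.1359]
tool_rot: [2.254, 2.187, 0.001]
ft_force: [0.4, 0.0, 1.4]
grip_width: 0.41
```

```bash
cat > chk.py <<'E'
from wl import *
# find dark knob top near predicted pixel
def chk(name,P,ztop,zg,hand=150):
    c,im=wpic(name)
    s=ctrl.get_state();p=s['position']
    print('pred',proj(c,[P[0],P[1],ztop]),'knob below tool',proj(c,[p[0],p[1],ztop]))
    plan([([P[0],P[1],zg],-.03,hand)])
    return c
E
python3 - <<'E'
from chk import *
chk('we',U(-.0118,-.0041,.111),.111,.0575)
E
```

```text
pred [[321.7681 269.2061]] knob below tool [[323.4328 270.4331]]
t 23.35 pos [0.5837 0.0926 0.1367] jaw -0.031 f [ 0.3998 -0.4221  0.3902] g 0.412
0 [[0.003, 0.0, -0.001], [0.0008, -0.0012, 0.0792], 150]
```

View pics/we.png

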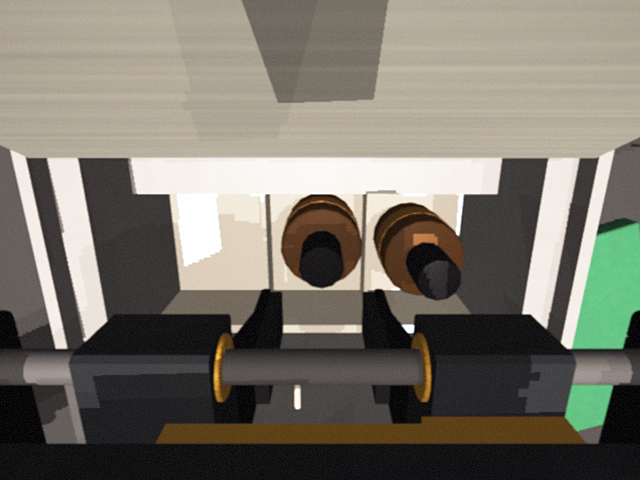

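Call:
step_arm(plan=[[[0, 0, 0], [0.002, 0, 0.03], 150], [[0, 0, 0], [0.002, 0, 0.06], 150], [[0, 0, 0], [0.002, 0, 0.075], 150], [[0, 0, 0], [0.002, 0, 0.078], 150], [[0, 0, 0], [0.002, 0, 0.078], 150], [[0, 0, 0], [0.002, 0, 0.078], 255], [[0, 0, 0], [0.002, 0, 0.078], 255], [[0, 0, 0], [0.002, 0, 0.078], 255], [[0, 0, 0], [0.002, 0, 0.078], 255], [[0, 0, 0], [0.002, 0, 0.078], 255]])

```text
time: 24.6
position: [0.5829, 0.0956, 0.0573]
tool_rot: [2.253, 2.188, 0.001]
ft_force: [-0.6, 0.8, 5.6]
grip_width: 0.289
```

Run:
```python
from wl import *
plan([(T(0,0,.22),-.03,255),(T(0,0,.05),-.03,255)])
```

```text
t 24.6 pos [0.5829 0.0956 0.0573] jaw -0.029 f [-0.6474  0.821   5.6093] g 0.289
0 [[0.001, 0.0, 0.001], [-0.3212, -0.1366, -0.1629], 255]
1 [[0.001, 0.0, 0.001], [-0.3212, -0.1368, 0.0071], 255]
```

Call:
step_arm(plan=[[[0, 0, 0], [0, 0, -0.06], 255], [[0, 0, 0], [0, 0, -0.12], 255], [[0, 0, 0], [0, 0, -0.165], 255], [[0, 0, 0], [-0.055, -0.02, -0.165], 255], [[0, 0, 0], [-0.11, -0.045, -0.165], 255], [[0, 0, 0], [-0.165, -0.07, -0.165], 255], [[0, 0, 0], [-0.22, -0.095, -0.165], 255], [[0, 0, 0], [-0.275, -0.12, -0.165], 255], [[0, 0, 0], [-0.321, -0.137, -0.14], 255], [[0, 0, 0], [-0.321, -0.137, -0.09], 255]])

```text
time: 25.85
position: [0.4349, -0.2272, 0.1466]
tool_rot: [2.259, 2.176, -0.001]
ft_force: [1.3, -0.8, -2.4]
grip_width: 0.29
```

Call:
step_arm(plan=[[[0, 0, 0], [0, 0, 0.03], 255], [[0, 0, 0], [0, 0, 0.06], 255], [[0, 0, 0], [0, 0, 0.085], 255], [[0, 0, 0], [0, 0, 0.097], 255], [[0, 0, 0], [0, 0, 0.097], 255], [[0, 0, 0], [0, 0, 0.097], 255], [[0, 0, 0], [0, 0, 0.097], 150], [[0, 0, 0], [0, 0, 0.097], 150], [[0, 0, 0], [0, 0, 0.097], 150], [[0, 0, 0], [0, 0, 0.097], 150]])

```text
time: 27.1
position: [0.4361, -0.2216, 0.0495]
tool_rot: [2.253, 2.189, -0.0]
ft_force: [-0.2, -0.4, -0.2]
grip_width: 0.409
```

Run:
```python
from wl import *
c,im=wpic('wf')
plan([(U(-.018,-.0696,.22),-.03,150),(U(-.018,-.0696,.135),-.03,150)])
```

```text
t 27.15 pos [ 0.4361 -0.2216  0.0495] jaw -0.029 f [-0.2134 -0.2697  0.2887] g 0.409
0 [[0.0, 0.0, 0.001], [0.3128, 0.203, -0.1706], 150]
1 [[0.0, 0.0, 0.001], [0.3129, 0.203, -0.0856], 150]
```

View pics/wf.png

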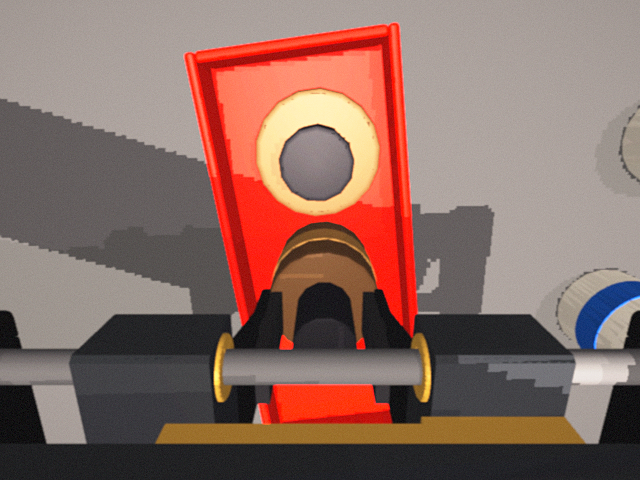

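Both stand in the tray (first one seen upright at (317,160)). Third used one, slot1.

Call:
step_arm(plan=[[[0, 0, 0], [0, 0, -0.06], 150], [[0, 0, 0], [0, 0, -0.12], 150], [[0, 0, 0], [0.05, 0.03, -0.165], 150], [[0, 0, 0], [0.1, 0.065, -0.17], 150], [[0, 0, 0], [0.15, 0.1, -0.17], 150], [[0, 0, 0], [0.2, 0.13, -0.17], 150], [[0, 0, 0], [0.25, 0.165, -0.17], 150], [[0, 0, 0], [0.3, 0.2, -0.14], 150], [[0, 0, 0], [0.313, 0.203, -0.09], 150], [[0, 0, 0], [0.313, 0.203, -0.085], 150]])

```text
time: 28.4
position: [0.645, 0.0872, 0.1297]
tool_rot: [-2.245, -2.189, 0.009]
ft_force: [0.8, -0.3, 0.3]
grip_width: 0.409
```

Run:
```python
from chk import *
chk('wg',U(-.018,-.0696,.111),.111,.0575)
```

```text
pred [[328.4457 277.723 ]] knob below tool [[325.2641 277.5088]]
t 28.45 pos [0.6463 0.0855 0.1317] jaw -0.028 f [-0.6014 -0.0261 -0.8527] g 0.41
0 [[-0.005, 0.001, 0.002], [-0.0001, 0.0021, 0.0742], 150]
```

View pics/wg.png

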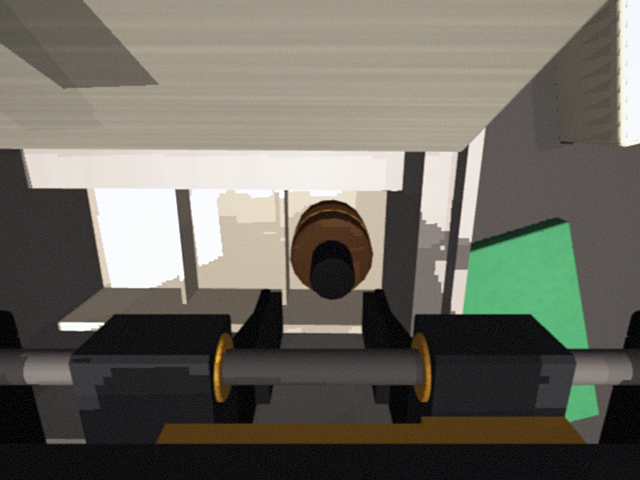

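Call:
step_arm(plan=[[[0, 0, 0], [0.001, 0.001, 0.03], 150], [[0, 0, 0], [0.001, 0.001, 0.06], 150], [[0, 0, 0], [0.001, 0.001, 0.075], 150], [[0, 0, 0], [0.001, 0.001, 0.077], 150], [[0, 0, 0], [0.001, 0.001, 0.077], 150], [[0, 0, 0], [0.001, 0.001, 0.077], 255], [[0, 0, 0], [0.001, 0.001, 0.077], 255], [[0, 0, 0], [0.001, 0.001, 0.077], 255], [[0, 0, 0], [0.001, 0.001, 0.077], 255], [[0, 0, 0], [0.001, 0.001, 0.077], 255]])

```text
time: 29.7
position: [0.65, 0.0866, 0.0583]
tool_rot: [2.252, 2.188, 0.002]
ft_force: [0.4, -0.9, 5.5]
grip_width: 0.29
```

Run:
```python
from wl import *
plan([(T(0,-.07,.22),-.03,255),(T(0,-.07,.05),-.03,255)])
```

```text
t 29.7 pos [0.65   0.0866 0.0583] jaw -0.029 f [ 0.3747 -0.9244  5.4875] g 0.29
0 [[0.002, 0.0, 0.001], [-0.3836, -0.195, -0.1621], 255]
1 [[0.002, 0.0, 0.001], [-0.3836, -0.1953, 0.0079], 255]
```

Call:
step_arm(plan=[[[0, 0, 0], [0, 0, -0.06], 255], [[0, 0, 0], [0, 0, -0.12], 255], [[0, 0, 0], [0, 0, -0.165], 255], [[0, 0, 0], [-0.05, -0.025, -0.165], 255], [[0, 0, 0], [-0.1, -0.05, -0.165], 255], [[0, 0, 0], [-0.15, -0.075, -0.165], 255], [[0, 0, 0], [-0.205, -0.105, -0.165], 255], [[0, 0, 0], [-0.26, -0.13, -0.165], 255], [[0, 0, 0], [-0.315, -0.16, -0.165], 255], [[0, 0, 0], [-0.365, -0.185, -0.165], 255]])

```text
time: 30.95
position: [0.4509, -0.2744, 0.2211]
tool_rot: [-2.253, -2.186, 0.002]
ft_force: [-0.3, 0.3, -2.2]
grip_width: 0.294
```

Call:
step_arm(plan=[[[0, 0, 0], [-0.019, -0.01, 0.02], 255], [[0, 0, 0], [-0.019, -0.01, 0.07], 255], [[0, 0, 0], [-0.019, -0.01, 0.12], 255], [[0, 0, 0], [-0.019, -0.01, 0.155], 255], [[0, 0, 0], [-0.019, -0.01, 0.172], 255], [[0, 0, 0], [-0.019, -0.01, 0.172], 255], [[0, 0, 0], [-0.019, -0.01, 0.172], 255], [[0, 0, 0], [-0.019, -0.01, 0.172], 150], [[0, 0, 0], [-0.019, -0.01, 0.172], 150], [[0, 0, 0], [-0.019, -0.01, 0.172], 150]])

```text
time: 32.2
position: [0.4434, -0.292, 0.0509]
tool_rot: [2.253, 2.188, -0.0]
ft_force: [-0.2, 0.3, -0.6]
grip_width: 0.402
```

Run:
```python
from wl import *
c,im=wpic('wh')
im=ctrl.get_image('side'); cv2.imwrite('pics/sh.png',im[:,:,::-1])
plan([([.544,-.408,.13],-.03,100)])
```

```text
t 32.3 pos [ 0.4431 -0.2919  0.0506] jaw -0.029 f [-0.2579  0.722  -0.1818] g 0.408
0 [[0.0, 0.0, 0.001], [-0.1132, 0.1042, -0.0793], 100]
```

View pics/wh.png

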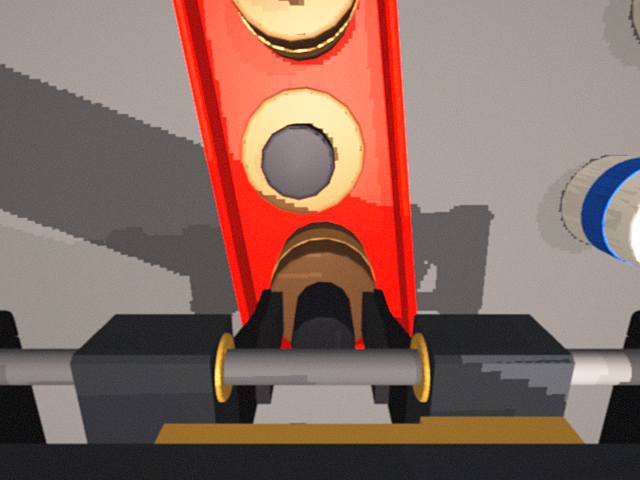

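View pics/sh.png

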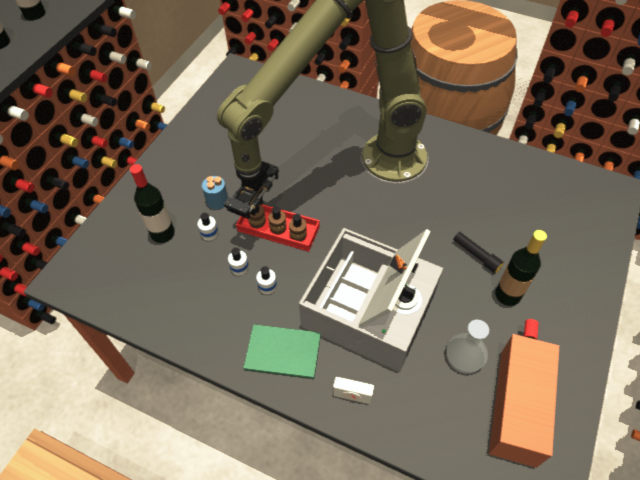

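Call:
step_arm(plan=[[[0, 0, 0], [0, 0, -0.05], 150], [[0, 0, 0], [0, 0, -0.09], 130], [[0, 0, 0], [-0.04, 0.035, -0.09], 130], [[0, 0, 0], [-0.08, 0.07, -0.085], 130], [[0, 0, 0], [-0.113, 0.104, -0.08], 130], [[0, 0, 0], [-0.113, 0.104, -0.08], 130], [[0, 0, 0], [-0.113, 0.104, -0.07], 130], [[0, 0, 0], [-0.113, 0.104, -0.06], 130], [[0, 0, 0], [-0.113, 0.104, -0.06], 130], [[0, 0, 0], [-0.113, 0.104, -0.06], 130]])

```text
time: 33.55
position: [0.5435, -0.4076, 0.111]
tool_rot: [2.253, 2.189, -0.001]
ft_force: [0.4, -0.2, 0.5]
grip_width: 0.486
```

Run:
```python
from chk import *
chk('wi',[.544,-.408],.096,.0425)
```

```text
pred [[323.4381 277.864 ]] knob below tool [[322.9429 277.3371]]
t 33.6 pos [ 0.5437 -0.4077  0.1112] jaw -0.029 f [-0.4629 -0.5526  0.1081] g 0.49
0 [[0.001, 0.001, 0.001], [-0.0002, 0.0002, 0.0687], 150]
```

View pics/wi.png

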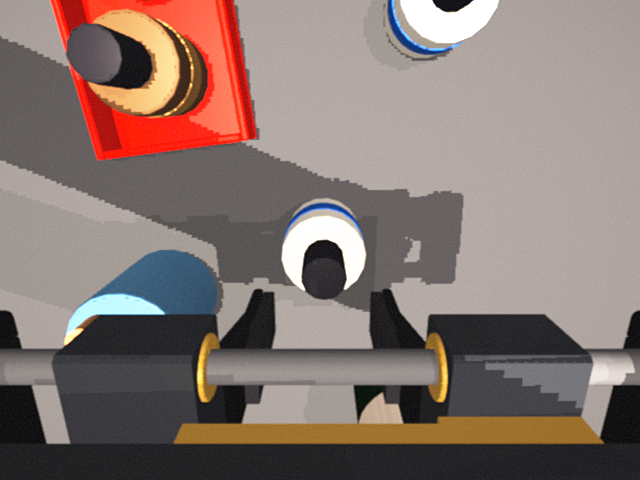

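Call:
step_arm(plan=[[[0, 0, 0], [0, 0, 0.03], 130], [[0, 0, 0], [0, 0, 0.06], 130], [[0, 0, 0], [0, 0, 0.069], 130], [[0, 0, 0], [0, 0, 0.069], 130], [[0, 0, 0], [0, 0, 0.069], 255], [[0, 0, 0], [0, 0, 0.069], 255], [[0, 0, 0], [0, 0, 0.069], 255], [[0, 0, 0], [0, 0, 0.069], 255], [[0, 0, 0], [0, 0, 0.0], 255], [[0, 0, 0], [0, 0, -0.06], 255]])

```text
time: 34.85
position: [0.5424, -0.4071, 0.1659]
tool_rot: [-2.251, -2.186, 0.001]
ft_force: [1.0, -2.3, -1.4]
grip_width: 0.289
```

Run:
```python
from wl import *
c,im=wpic('wj')
plan([(U(-.022,-.073,.225),-.03,255),(U(-.022,-.073,.0595),-.03,255)])
```

```text
t 34.9 pos [ 0.5469 -0.4095  0.1774] jaw -0.029 f [ 3.1695 -1.5101  4.9834] g 0.291
0 [[0.01, 0.007, 0.001], [0.4932, 0.0905, -0.0501], 255]
1 [[0.01, 0.007, 0.001], [0.4943, 0.0889, 0.1154], 255]
```

View pics/wj.png

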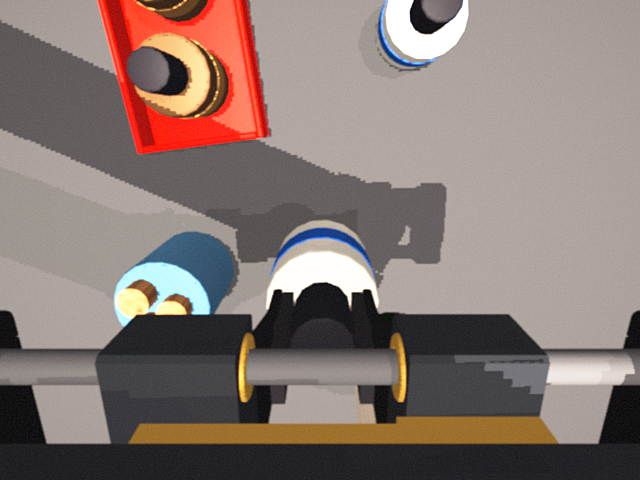

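Call:
step_arm(plan=[[[0, 0, 0], [0.02, 0.003, -0.04], 255], [[0, 0, 0], [0.075, 0.013, -0.055], 255], [[0, 0, 0], [0.13, 0.024, -0.055], 255], [[0, 0, 0], [0.19, 0.036, -0.055], 255], [[0, 0, 0], [0.25, 0.047, -0.055], 255], [[0, 0, 0], [0.31, 0.058, -0.055], 255], [[0, 0, 0], [0.37, 0.07, -0.055], 255], [[0, 0, 0], [0.43, 0.081, -0.055], 255], [[0, 0, 0], [0.48, 0.091, -0.055], 255], [[0, 0, 0], [0.492, 0.093, -0.055], 255]])

```text
time: 36.15
position: [0.6498, 0.0876, 0.2204]
tool_rot: [-2.243, -2.195, -0.001]
ft_force: [-0.2, -0.4, -2.5]
grip_width: 0.292
```

Call:
step_arm(plan=[[[0, 0, 0], [0, 0, 0.02], 255], [[0, 0, 0], [0, 0, 0.06], 255], [[0, 0, 0], [0, 0, 0.1], 255], [[0, 0, 0], [0, 0, 0.14], 255], [[0, 0, 0], [0, 0, 0.16], 255], [[0, 0, 0], [0, 0, 0.166], 255], [[0, 0, 0], [0, 0, 0.166], 255], [[0, 0, 0], [0, 0, 0.166], 255], [[0, 0, 0], [0, 0, 0.166], 255], [[0, 0, 0], [0, 0, 0.166], 255]])

```text
time: 37.4
position: [0.6513, 0.0799, 0.0561]
tool_rot: [2.253, 2.187, -0.001]
ft_force: [-2.4, -2.4, 4.9]
grip_width: 0.293
```

Run:
```python
from wl import *
c,im=wpic('wk')
print(toU(ctrl.get_state()['position']))
plan([([.6133,-.2612,.13],-.03,130)])
```

```text
[-0.0232 -0.073 ]
t 37.45 pos [0.6513 0.08   0.0562] jaw -0.03 f [-3.6672 -3.5908  6.7685] g 0.293
0 [[0.001, 0.002, 0.0], [-0.3423, -0.0277, -0.0732], 130]
```

View pics/wk.png

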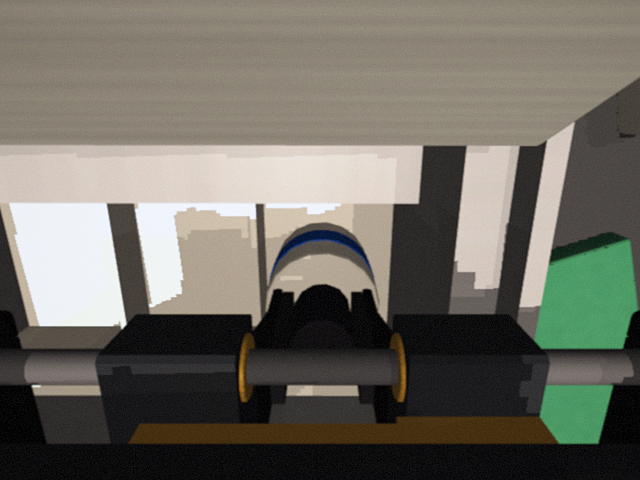

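Call:
step_arm(plan=[[[0, 0, 0], [0, 0, 0], 150], [[0, 0, 0], [0, 0, 0], 150], [[0, 0, 0], [0, 0, 0], 150], [[0, 0, 0], [0, 0, -0.05], 150], [[0, 0, 0], [0, 0, -0.1], 130], [[0, 0, 0], [-0.06, -0.005, -0.13], 130], [[0, 0, 0], [-0.12, -0.01, -0.13], 130], [[0, 0, 0], [-0.18, -0.015, -0.13], 130], [[0, 0, 0], [-0.24, -0.02, -0.13], 130], [[0, 0, 0], [-0.26, -0.02, -0.13], 130]])

```text
time: 38.7
position: [0.6222, -0.1842, 0.1849]
tool_rot: [2.261, 2.18, -0.004]
ft_force: [-0.6, 0.3, 0.7]
grip_width: 0.488
```

Run:
```python
from chk import *
im=ctrl.get_image('side'); cv2.imwrite('pics/sl.png',cv2.resize(im[170:340,180:400,::-1],None,fx=3.5,fy=3.5))
chk('wl',[.6133,-.2612],.096,.0425)
```

```text
pred [[314.3816 331.6134]] knob below tool [[323.0417 232.6745]]
t 38.8 pos [ 0.6229 -0.1813  0.1848] jaw -0.034 f [-0.2195  0.3291 -0.5246] g 0.488
0 [[0.0, 0.001, -0.004], [-0.0801, -0.0068, 0.1424], 150]
```

View pics/sl.png

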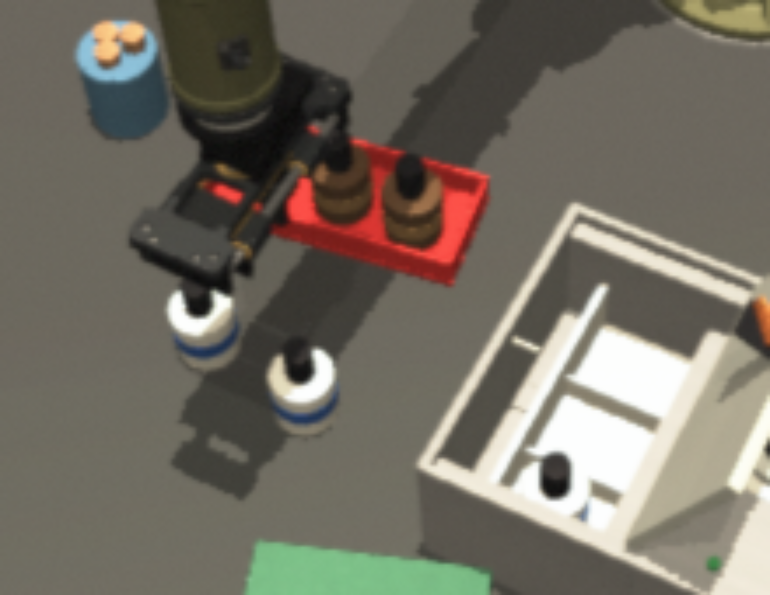

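View pics/wl.png

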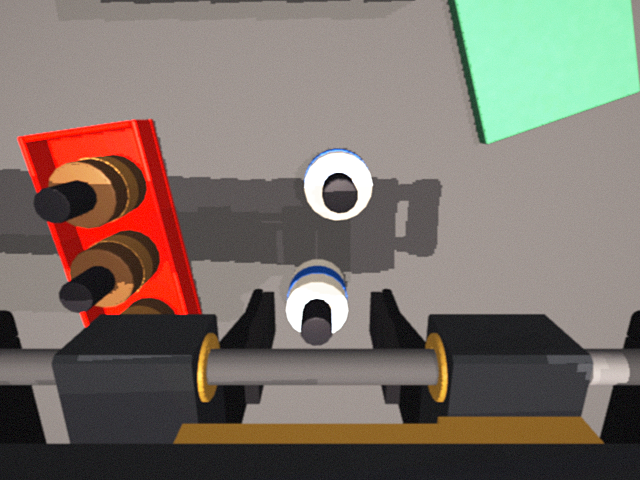

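Call:
step_arm(plan=[[[0, 0, 0], [-0.045, -0.004, 0], 130], [[0, 0, 0], [-0.08, -0.006, 0.02], 130], [[0, 0, 0], [-0.08, -0.006, 0.06], 130], [[0, 0, 0], [-0.08, -0.006, 0.1], 130], [[0, 0, 0], [-0.08, -0.006, 0.135], 130], [[0, 0, 0], [-0.08, -0.006, 0.142], 130], [[0, 0, 0], [-0.08, -0.006, 0.142], 130], [[0, 0, 0], [-0.08, -0.006, 0.142], 255], [[0, 0, 0], [-0.08, -0.006, 0.142], 255], [[0, 0, 0], [-0.08, -0.006, 0.142], 255]])

```text
time: 40.05
position: [0.6155, -0.258, 0.0447]
tool_rot: [2.253, 2.188, 0.0]
ft_force: [-1.1, 0.3, 4.0]
grip_width: 0.291
```

Run:
```python
from wl import *
c,im=wpic('wm')
plan([(U(-.022,0,.225),-.03,255),(U(-.022,0,.0595),-.03,255)])
```

```text
t 40.1 pos [ 0.6155 -0.258   0.0446] jaw -0.029 f [-2.9124  1.0205  4.4913] g 0.292
0 [[0.001, 0.001, 0.001], [0.3399, -0.0469, -0.1807], 255]
1 [[0.001, 0.001, 0.001], [0.3401, -0.0471, -0.0152], 255]
```

View pics/wm.png

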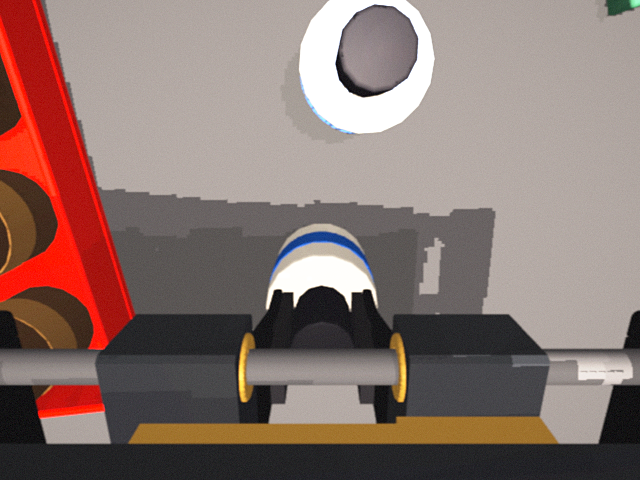

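Call:
step_arm(plan=[[[0, 0, 0], [0, 0, -0.06], 255], [[0, 0, 0], [0, 0, -0.12], 255], [[0, 0, 0], [0.01, 0, -0.175], 255], [[0, 0, 0], [0.065, -0.009, -0.181], 255], [[0, 0, 0], [0.12, -0.017, -0.181], 255], [[0, 0, 0], [0.18, -0.025, -0.181], 255], [[0, 0, 0], [0.24, -0.034, -0.181], 255], [[0, 0, 0], [0.29, -0.041, -0.181], 255], [[0, 0, 0], [0.335, -0.047, -0.181], 255], [[0, 0, 0], [0.34, -0.047, -0.17], 255]])

```text
time: 41.35
position: [0.5771, 0.0894, 0.2141]
tool_rot: [-2.245, -2.197, -0.004]
ft_force: [-0.5, 0.6, -2.8]
grip_width: 0.293
```

Call:
step_arm(plan=[[[0, 0, 0], [0, 0, 0.02], 255], [[0, 0, 0], [0, 0, 0.06], 255], [[0, 0, 0], [0, 0, 0.1], 255], [[0, 0, 0], [0, 0, 0.14], 255], [[0, 0, 0], [0, 0, 0.153], 255], [[0, 0, 0], [0, 0, 0.154], 255], [[0, 0, 0], [0, 0, 0.154], 255], [[0, 0, 0], [0, 0, 0.154], 150], [[0, 0, 0], [0, 0, 0.154], 150], [[0, 0, 0], [0, 0, 0.154], 150]])

```text
time: 42.6
position: [0.5783, 0.0836, 0.0598]
tool_rot: [2.253, 2.189, 0.001]
ft_force: [0.4, 0.5, -0.8]
grip_width: 0.404
```

Run:
```python
from wl import *
c,im=wpic('wn')
print(toU(ctrl.get_state()['position']))
plan([([.6341,-.1556,.13],-.03,130)])
```

```text
[-0.0217  0.0002]
t 42.65 pos [0.5782 0.0836 0.0596] jaw -0.029 f [ 0.3488 -0.0735 -0.2626] g 0.411
0 [[0.001, 0.0, 0.001], [-0.2375, 0.0629, -0.0703], 130]
```

View pics/wn.png

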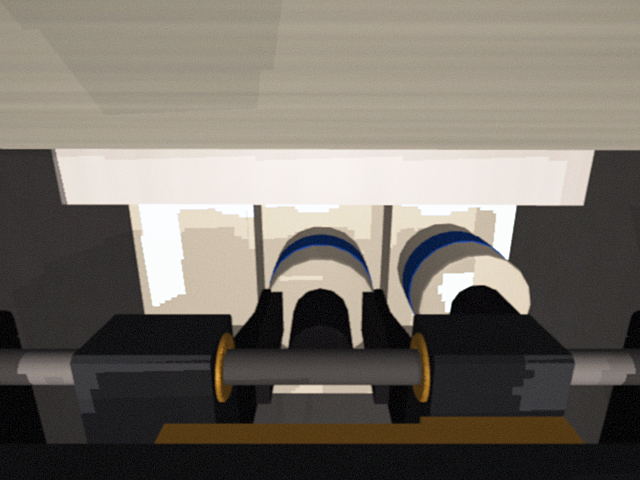

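Two fresh ones placed upright (knobs at (322,310), (480,305)). Fetch the third.

Call:
step_arm(plan=[[[0, 0, 0], [0, 0, -0.06], 150], [[0, 0, 0], [0, 0, -0.12], 130], [[0, 0, 0], [-0.05, 0.013, -0.13], 130], [[0, 0, 0], [-0.11, 0.03, -0.13], 130], [[0, 0, 0], [-0.17, 0.045, -0.13], 130], [[0, 0, 0], [-0.22, 0.06, -0.1], 130], [[0, 0, 0], [-0.236, 0.063, -0.08], 130], [[0, 0, 0], [-0.236, 0.063, -0.06], 130], [[0, 0, 0], [-0.236, 0.063, -0.06], 130], [[0, 0, 0], [-0.236, 0.063, -0.06], 130]])

```text
time: 43.9
position: [0.6348, -0.1515, 0.1205]
tool_rot: [2.249, 2.192, 0.002]
ft_force: [-0.6, 0.1, 0.4]
grip_width: 0.487
```

Run:
```python
from chk import *
chk('wo',[.6341,-.1556],.096,.0425)
```

```text
pred [[321.4798 277.3873]] knob below tool [[322.8775 271.5439]]
t 43.95 pos [ 0.635  -0.152   0.1208] jaw -0.026 f [ 0.1093 -0.8986 -0.205 ] g 0.487
0 [[0.002, 0.0, 0.004], [-0.0036, -0.001, 0.0783], 150]
```

View pics/wo.png

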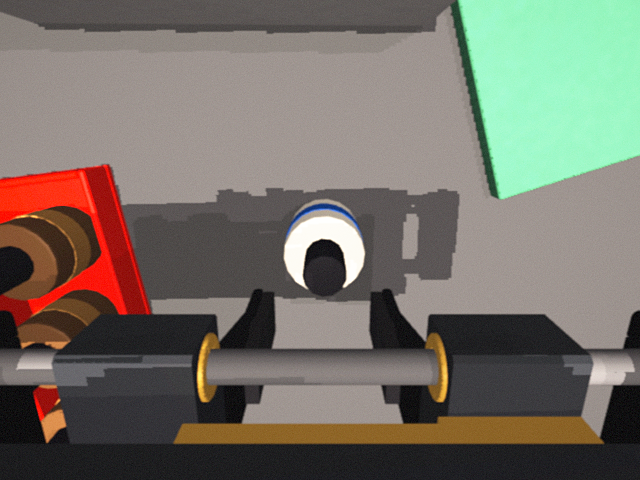

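Call:
step_arm(plan=[[[0, 0, 0], [-0.001, 0, 0.03], 130], [[0, 0, 0], [-0.001, 0, 0.06], 130], [[0, 0, 0], [-0.001, 0, 0.075], 130], [[0, 0, 0], [-0.001, 0, 0.077], 130], [[0, 0, 0], [-0.001, 0, 0.077], 255], [[0, 0, 0], [-0.001, 0, 0.077], 255], [[0, 0, 0], [-0.001, 0, 0.077], 255], [[0, 0, 0], [-0.001, 0, 0.077], 255], [[0, 0, 0], [-0.001, 0, 0.077], 255], [[0, 0, 0], [-0.001, 0, 0.077], 255]])

```text
time: 45.2
position: [0.6352, -0.1553, 0.0435]
tool_rot: [2.252, 2.188, 0.002]
ft_force: [0.8, -1.0, 6.3]
grip_width: 0.294
```

Run:
```python
from wl import *
plan([(U(-.022,.073,.225),-.03,255),(U(-.022,.073,.0595),-.03,255)])
```

```text
t 45.2 pos [ 0.6352 -0.1553  0.0435] jaw -0.029 f [ 0.7806 -0.9879  6.3312] g 0.294
0 [[0.002, 0.0, 0.001], [0.2368, -0.1363, -0.182], 255]
1 [[0.002, 0.0, 0.001], [0.2368, -0.1367, -0.0165], 255]
```

Call:
step_arm(plan=[[[0, 0, 0], [0, 0, -0.06], 255], [[0, 0, 0], [0, 0, -0.12], 255], [[0, 0, 0], [0, 0, -0.175], 255], [[0, 0, 0], [0.045, -0.026, -0.182], 255], [[0, 0, 0], [0.09, -0.052, -0.182], 255], [[0, 0, 0], [0.14, -0.08, -0.182], 255], [[0, 0, 0], [0.19, -0.11, -0.182], 255], [[0, 0, 0], [0.237, -0.1365, -0.182], 255], [[0, 0, 0], [0.237, -0.1365, -0.182], 255], [[0, 0, 0], [0.237, -0.1365, -0.15], 255]])

```text
time: 46.45
position: [0.5055, 0.0856, 0.1933]
tool_rot: [2.25, 2.187, 0.002]
ft_force: [0.4, 0.2, -2.4]
grip_width: 0.296
```

Call:
step_arm(plan=[[[0, 0, 0], [0, 0, 0.03], 255], [[0, 0, 0], [0, 0, 0.07], 255], [[0, 0, 0], [0, 0, 0.11], 255], [[0, 0, 0], [0, 0, 0.13], 255], [[0, 0, 0], [0, 0, 0.134], 255], [[0, 0, 0], [0, 0, 0.134], 255], [[0, 0, 0], [0, 0, 0.134], 255], [[0, 0, 0], [0, 0, 0.134], 150], [[0, 0, 0], [0, 0, 0.134], 150], [[0, 0, 0], [0, 0, 0.134], 150]])

```text
time: 47.7
position: [0.5047, 0.0857, 0.0587]
tool_rot: [2.253, 2.189, 0.0]
ft_force: [-1.3, -0.2, -0.1]
grip_width: 0.411
```

Run:
```python
from wl import *
c,im=wpic('wp')
print(toU(ctrl.get_state()['position']))
plan([(U(-.022,.073,.30),-.03,255)])
```

```text
[-0.0218  0.0737]
t 47.75 pos [0.5047 0.0857 0.0586] jaw -0.029 f [0.6577 0.296  0.0119] g 0.41
0 [[0.001, 0.0, 0.001], [-0.0003, 0.0008, -0.2414], 255]
```

View pics/wp.png

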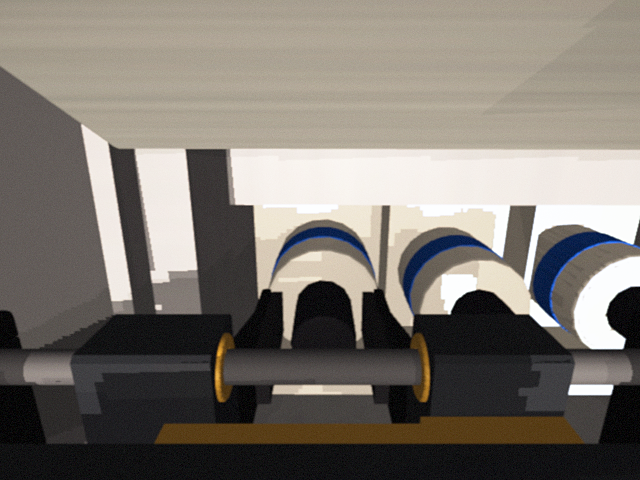

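Call:
step_arm(plan=[[[0, 0, 0], [0, 0, -0.06], 150], [[0, 0, 0], [0, 0, -0.12], 255], [[0, 0, 0], [0, 0, -0.18], 255], [[0, 0, 0], [0, 0, -0.24], 255], [[0, 0, 0], [0.02, 0.01, -0.27], 255], [[0, 0, 0], [0.07, 0.03, -0.275], 255], [[0, 0, 0], [0.12, 0.05, -0.275], 255], [[0, 0, 0], [0.17, 0.074, -0.275], 255], [[0, 0, 0], [0.192, 0.074, -0.275], 255], [[0, 0, 0], [0.192, 0.074, -0.275], 255]])

```text
time: 49.0
position: [0.5829, 0.2781, 0.3326]
tool_rot: [-2.247, -2.192, 0.001]
ft_force: [0.4, 0.4, 0.2]
grip_width: 0.007
```

Run:
```python
from wl import *
for n in ['side','top']:
    im=ctrl.get_image(n); cv2.imwrite(f'pics/{n}q.png',im[:,:,::-1])
plan([(U(.165,0,.30),-.03,255),(U(.165,0,.23),-.03,255)])
```

```text
t 49.1 pos [0.5841 0.2747 0.3334] jaw -0.029 f [ 0.5176 -0.5575  0.7019] g 0.005
0 [[0.0, 0.001, 0.001], [-0.0044, -0.0002, 0.0334], 255]
1 [[0.0, 0.001, 0.001], [-0.0044, -0.0002, 0.1034], 255]
```

View pics/sideq.png

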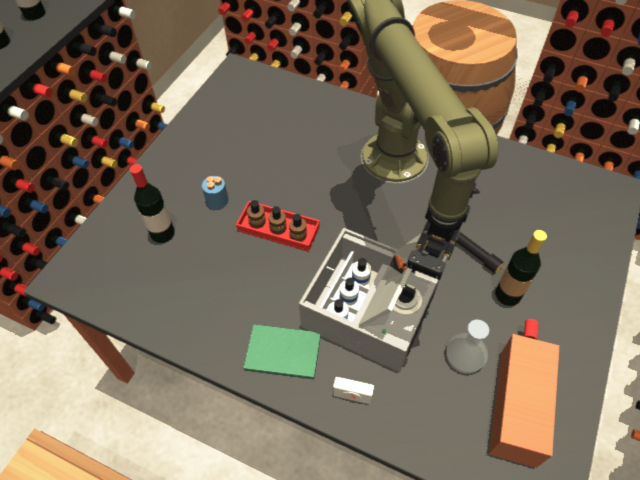

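View pics/topq.png

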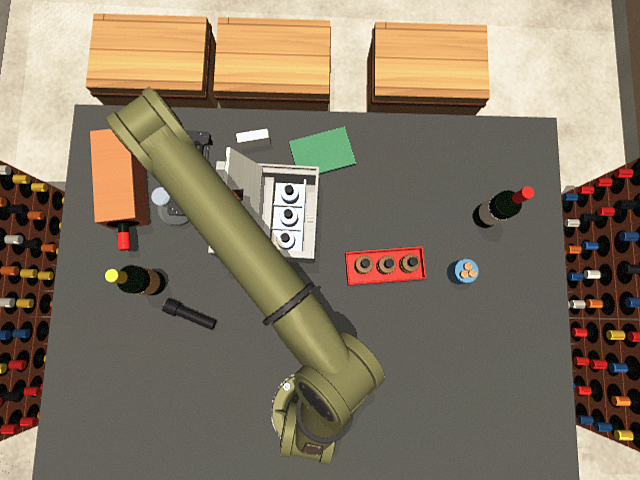

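Call:
step_arm(plan=[[[0, 0, 0], [-0.004, 0, 0.03], 255], [[0, 0, 0], [-0.004, 0, 0.06], 255], [[0, 0, 0], [-0.004, 0, 0.09], 255], [[0, 0, 0], [-0.004, 0, 0.1], 255], [[0, 0, 0], [-0.004, 0, 0.1], 255], [[0, 0, 0], [-0.004, 0, 0.1], 255], [[0, 0, 0], [-0.004, 0, 0.1], 255], [[0, 0, 0], [-0.004, 0, 0.1], 255], [[0, 0, 0], [-0.004, 0, 0.1], 255], [[0, 0, 0], [-0.004, 0, 0.1], 255]])

```text
time: 50.35
position: [0.5839, 0.2715, 0.2333]
tool_rot: [2.253, 2.189, -0.0]
ft_force: [0.0, -0.5, -1.1]
grip_width: 0.003
```

Run:
```python
from wl import *
print(toU(ctrl.get_state()['position']))
pts=[]
for th,r in [(1.9,.135),(1.75,.135),(1.57,.135),(1.4,.135),(1.25,.135),(1.1,.137),(.95,.14),(.8,.142),(.65,.144),(.5,.146),(.35,.147),(.2,.148),(.1,.148),(.05,.148),(0,.15)]:
    pts.append((U(.065-r*np.cos(th)+.0095,0,.14+r*np.sin(th)-.025),-.03,255))
plan(pts)
im=ctrl.get_image('side'); cv2.imwrite('pics/sr.png',cv2.resize(im[180:360,290:500,::-1],None,fx=3.5,fy=3.3))
```

```text
[ 0.1663 -0.0001]
t 50.35 pos [0.5839 0.2715 0.2333] jaw -0.029 f [ 0.0194 -0.4959 -1.1011] g 0.003
0 [[0.0, 0.0, 0.001], [-0.0481, -0.0001, -0.0094], 255]
1 [[0.0, 0.0, 0.001], [-0.0677, -0.0001, -0.0145], 255]
2 [[0.0, 0.0, 0.001], [-0.0919, -0.0001, -0.0167], 255]
3 [[0.0, 0.0, 0.001], [-0.1147, -0.0001, -0.0147], 255]
4 [[0.0, 0.0, 0.001], [-0.1343, -0.0001, -0.0098], 255]
5 [[0.0, 0.0, 0.001], [-0.1539, -0.0001, -0.0038], 255]
6 [[0.0, 0.0, 0.001], [-0.1732, -0.0001, 0.0045], 255]
7 [[0.0, 0.0, 0.001], [-0.1907, -0.0001, 0.0165], 255]
8 [[0.0, 0.0, 0.001], [-0.2064, -0.0001, 0.0312], 255]
9 [[0.0, 0.0, 0.001], [-0.2199, -0.0001, 0.0484], 255]
10 [[0.0, 0.0, 0.001], [-0.2299, -0.0001, 0.0679], 255]
11 [[0.0, 0.0, 0.001], [-0.2368, -0.0001, 0.0889], 255]
12 [[0.0, 0.0, 0.001], [-0.239, -0.0001, 0.1036], 255]
13 [[0.0, 0.0, 0.001], [-0.2396, 0.0, 0.111], 255]
14 [[0.0, 0.0, 0.001], [-0.2418, 0.0, 0.1184], 255]
```

View pics/sr.png

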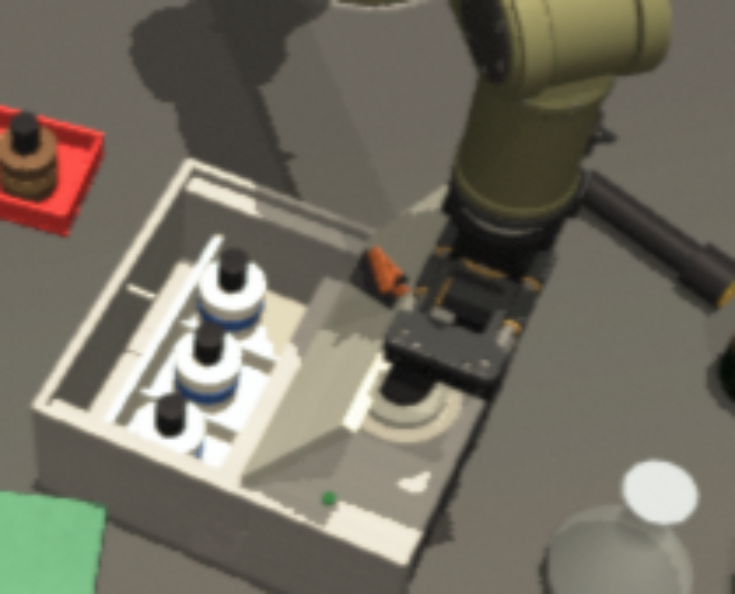

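Call:
step_arm(plan=[[[0, 0, 0], [-0.048, 0, -0.009], 255], [[0, 0, 0], [-0.068, 0, -0.014], 255], [[0, 0, 0], [-0.092, 0, -0.016], 255], [[0, 0, 0], [-0.115, 0, -0.014], 255], [[0, 0, 0], [-0.134, 0, -0.01], 255], [[0, 0, 0], [-0.154, 0, -0.004], 255], [[0, 0, 0], [-0.173, 0, 0.004], 255], [[0, 0, 0], [-0.191, 0, 0.016], 255], [[0, 0, 0], [-0.206, 0, 0.031], 255], [[0, 0, 0], [-0.22, 0, 0.048], 255]])

```text
time: 51.65
position: [0.5775, 0.0507, 0.1843]
tool_rot: [2.253, 2.189, 0.0]
ft_force: [0.5, 1.9, 1.0]
grip_width: 0.003
```

Run:
```python
from wl import *
im=ctrl.get_image('side'); cv2.imwrite('pics/ss.png',cv2.resize(im[180:360,290:500,::-1],None,fx=3.5,fy=3.3))
plan([])
```

```text
t 51.7 pos [0.5762 0.0475 0.1816] jaw -0.032 f [-0.5564 -1.3904 -1.569 ] g 0.007
```

View pics/ss.png

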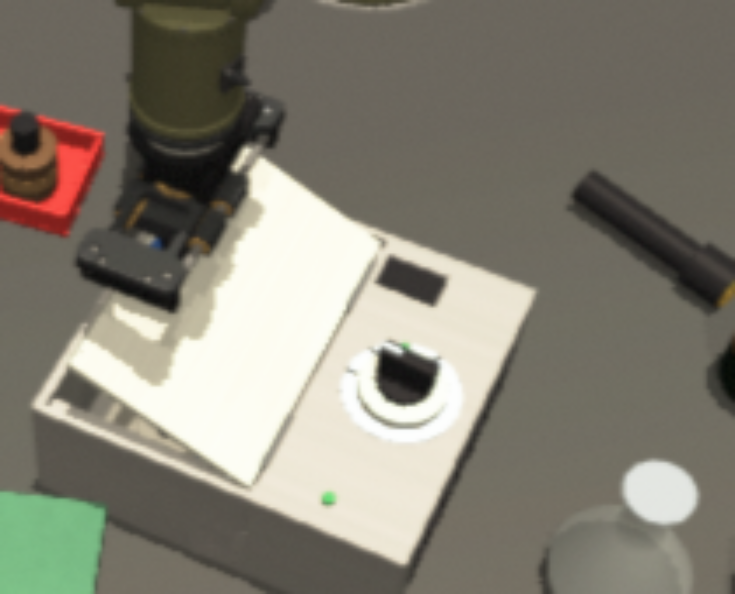

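Call:
step_arm(plan=[[[0, 0, 0], [-0.01, 0, 0.02], 255], [[0, 0, 0], [-0.017, 0, 0.041], 255], [[0, 0, 0], [-0.02, 0, 0.056], 255], [[0, 0, 0], [-0.024, 0, 0.065], 255], [[0, 0, 0], [-0.027, 0, 0.071], 255], [[0, 0, 0], [-0.03, 0, 0.075], 255], [[0, 0, 0], [-0.03, 0, 0.078], 255], [[0, 0, 0], [-0.03, 0, 0.08], 255], [[0, 0, 0], [-0.03, 0, 0.08], 255], [[0, 0, 0], [-0.03, 0, 0.08], 255]])

```text
time: 52.95
position: [0.5767, 0.0209, 0.1071]
tool_rot: [2.253, 2.187, -0.002]
ft_force: [-3.9, 0.6, 12.2]
grip_width: 0.001
```

Call:
step_arm(plan=[[[0, 0, 0], [0, 0, 0], 255], [[0, 0, 0], [0, 0, -0.01], 255], [[0, 0, 0], [0, 0, -0.03], 255], [[0, 0, 0], [0, 0, -0.06], 255], [[0, 0, 0], [0, 0, -0.1], 255], [[0, 0, 0], [0, 0, -0.13], 255], [[0, 0, 0], [0, 0, -0.13], 255], [[0, 0, 0], [0, 0, -0.13], 255], [[0, 0, 0], [0, 0, -0.13], 255], [[0, 0, 0], [0, 0, -0.13], 255]])

```text
time: 54.2
position: [0.5761, 0.0214, 0.2345]
tool_rot: [-2.253, -2.188, 0.002]
ft_force: [0.6, 0.5, 0.1]
grip_width: 0.004
```

Run:
```python
from wl import *
im=ctrl.get_image('side'); cv2.imwrite('pics/st.png',cv2.resize(im[180:360,290:500,::-1],None,fx=3.5,fy=3.3))
c,im=wpic('wt')
c0={n:ctrl.calibration(n) for n in['side','top']}
plan([(U(.1306,0,.24),-.03,60),(U(.1306,0,.175),-.03,60)])
```

```text
t 54.3 pos [0.5764 0.0215 0.2348] jaw -0.029 f [-0.0282 -0.5681 -0.7484] g 0.006
0 [[-0.001, 0.0, 0.001], [0.2144, 0.0002, -0.0052], 60]
1 [[-0.001, 0.0, 0.001], [0.2144, 0.0003, 0.0598], 60]
```

View pics/st.png

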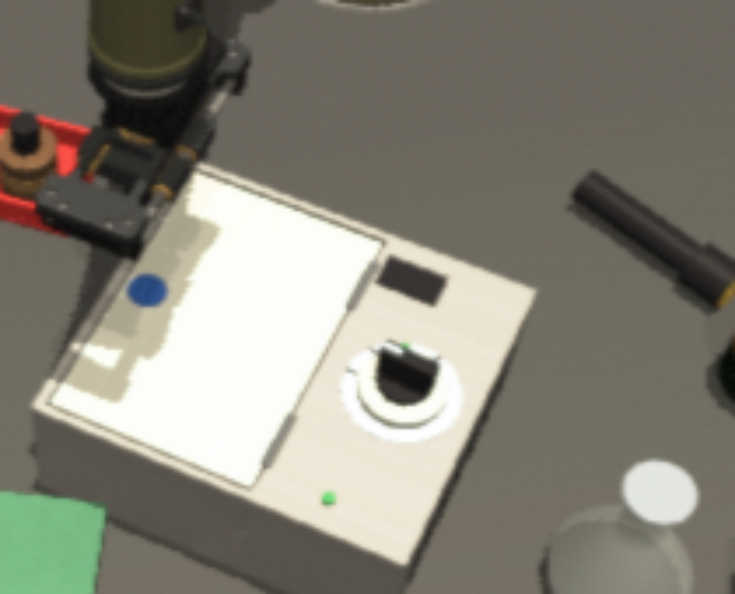

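View pics/wt.png

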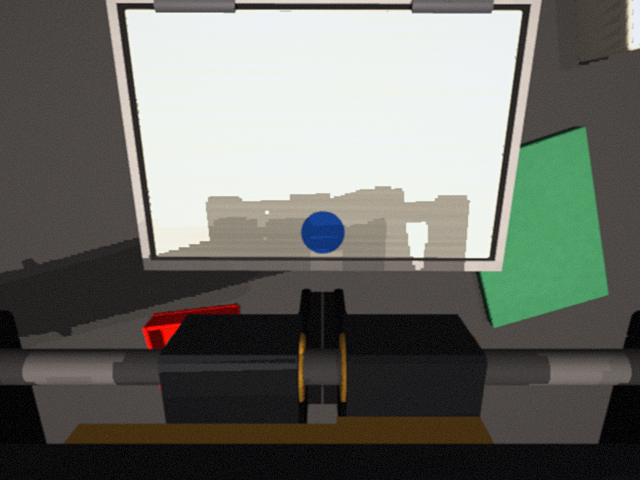

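Call:
step_arm(plan=[[[0, 0, 0], [0.055, 0, -0.01], 120], [[0, 0, 0], [0.11, 0, -0.01], 120], [[0, 0, 0], [0.165, 0, -0.01], 120], [[0, 0, 0], [0.205, 0, -0.005], 120], [[0, 0, 0], [0.214, 0, 0.01], 120], [[0, 0, 0], [0.214, 0, 0.02], 120], [[0, 0, 0], [0.214, 0, 0.02], 120], [[0, 0, 0], [0.214, 0, 0.02], 120], [[0, 0, 0], [0.214, 0, 0.02], 120], [[0, 0, 0], [0.214, 0, 0.02], 120]])

```text
time: 55.55
position: [0.5832, 0.2351, 0.2158]
tool_rot: [2.254, 2.188, 0.001]
ft_force: [-0.1, 0.4, 0.6]
grip_width: 0.53
```

Run:
```python
from wl import *
c,im=wpic('wu')
s=ctrl.get_state();p=s['position']
print('below tool z.198',proj(c,[p[0],p[1],.198]),'z.164',proj(c,[p[0],p[1],.164]),'z.14',proj(c,[p[0],p[1],.14]))
plan([(U(.1306,0,.145),-.03,120)])
```

```text
below tool z.198 [[322.321  274.9339]] z.164 [[322.2477 254.6821]] z.14 [[322.2063 243.2578]]
t 55.6 pos [0.5831 0.2352 0.2157] jaw -0.029 f [-0.7142  0.56    0.0742] g 0.529
0 [[0.001, 0.0, 0.001], [0.0006, -0.0003, 0.0707], 120]
```

View pics/wu.png

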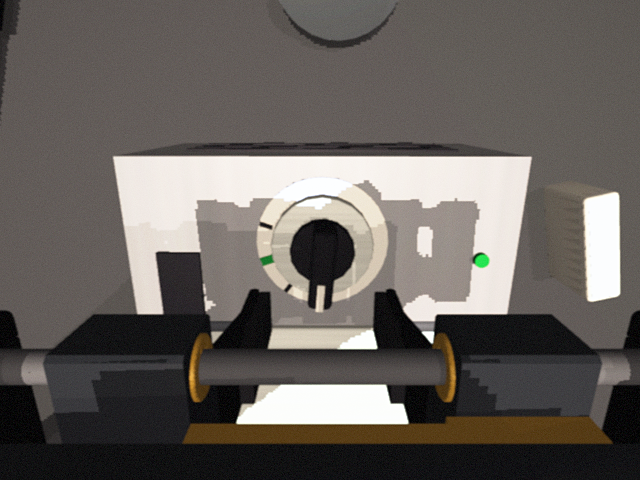

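Call:
step_arm(plan=[[[0, 0, 0], [0.001, 0, 0.03], 120], [[0, 0, 0], [0.001, 0, 0.055], 120], [[0, 0, 0], [0.001, 0, 0.068], 120], [[0, 0, 0], [0.001, 0, 0.071], 120], [[0, 0, 0], [0.001, 0, 0.071], 120], [[0, 0, 0], [0.001, 0, 0.071], 255], [[0, 0, 0], [0.001, 0, 0.071], 255], [[0, 0, 0], [0.001, 0, 0.071], 255], [[0, 0, 0], [0.001, 0, 0.071], 255], [[0, 0, 0], [0.001, 0, 0.071], 255]], squeeze=45)

```text
time: 56.85
position: [0.5832, 0.2365, 0.1445]
tool_rot: [2.253, 2.189, 0.001]
ft_force: [0.3, 0.6, 0.2]
grip_width: 0.155
```

Run:
```python
from wl import *
c,im=wpic('wv')
plan([])
```

```text
t 56.9 pos [0.5832 0.2365 0.1445] jaw -0.029 f [1.0955 0.3892 0.2809] g 0.158
```

View pics/wv.png

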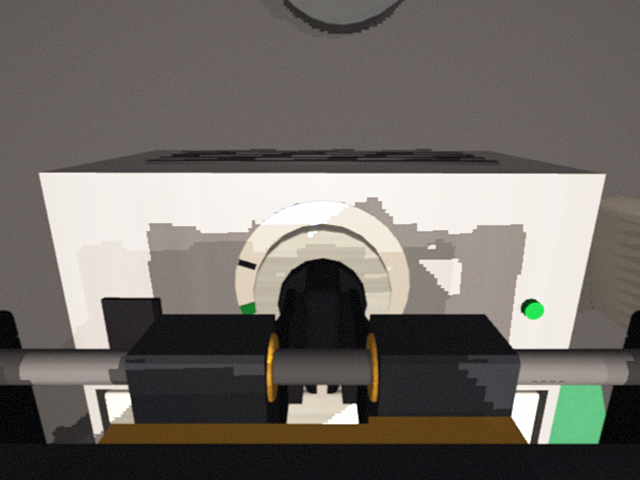

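Call:
step_arm(plan=[[[0, 0, 0], [0, 0, 0.002], 255], [[0, 0, 0], [0, 0, 0.004], 255], [[0, 0, 0], [0, 0, 0.006], 255], [[0, 0, 0], [0, 0, 0.008], 255], [[0, 0, 0], [0, 0, 0.0095], 255], [[0, 0, 0], [0, 0, 0.0095], 255], [[0, 0, 0], [0, 0, 0.0095], 255], [[0, 0, 0], [0, 0, 0.0095], 255], [[0, 0, 0], [0, 0, 0.0095], 255], [[0, 0, 0], [0, 0, 0.0095], 255]])

```text
time: 58.15
position: [0.5833, 0.2365, 0.1358]
tool_rot: [2.253, 2.188, 0.001]
ft_force: [-0.8, -0.7, 7.0]
grip_width: 0.157
```

Call:
step_arm(plan=[[[0, 0, 0.1], [0, 0, 0.001], 255], [[0, 0, 0.25], [0, 0, 0.001], 255], [[0, 0, 0.4], [0, 0, 0.001], 255], [[0, 0, 0.55], [0, 0, 0.001], 255], [[0, 0, 0.7], [0, 0, 0.001], 255], [[0, 0, 0.85], [0, 0, 0.001], 255], [[0, 0, 1.0], [0, 0, 0.001], 255], [[0, 0, 1.13], [0, 0, 0.001], 255], [[0, 0, 1.26], [0, 0, 0.001], 255], [[0, 0, 1.26], [0, 0, 0.001], 255]])

```text
time: 59.4
position: [0.5833, 0.2365, 0.1354]
tool_rot: [3.11, 0.439, 0.002]
ft_force: [-1.0, -1.5, 9.9]
grip_width: 0.155
```

Run:
```python
from wl import *
plan([])
c,im=wpic('ww')
plan([])
```

```text
t 59.4 pos [0.5833 0.2365 0.1354] jaw -1.29 f [-1.0497 -1.5005  9.9394] g 0.155
t 59.45 pos [0.5833 0.2365 0.1354] jaw -1.289 f [-1.8849 -1.3978  9.5184] g 0.157
```

View pics/ww.png

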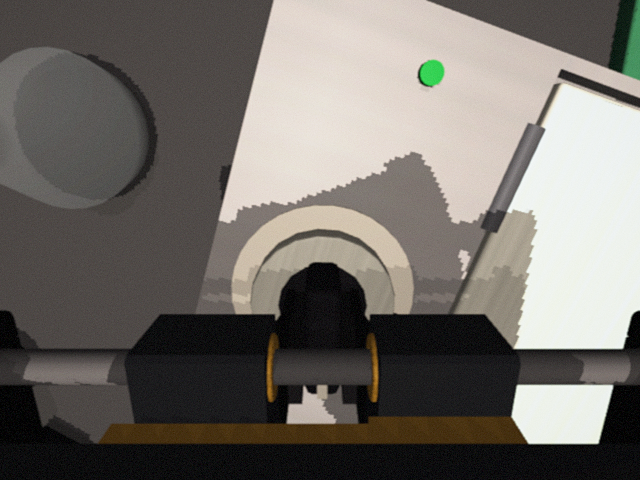

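Call:
step_arm(plan=[[[0, 0, 0], [0, 0, 0], 120], [[0, 0, 0], [0, 0, 0], 120], [[0, 0, 0], [0, 0, 0], 120], [[0, 0, 0], [0, 0, 0], 120], [[0, 0, 0], [0, 0, -0.02], 120], [[0, 0, 0], [0, 0, -0.05], 120], [[0, 0, 0], [0, 0, -0.1], 120], [[0, 0, 0], [0, 0, -0.15], 120], [[0, 0, 0], [0, 0, -0.15], 120], [[0, 0, 0], [0, 0, -0.15], 120]])

```text
time: 60.7
position: [0.5826, 0.2359, 0.2835]
tool_rot: [3.11, 0.44, -0.001]
ft_force: [0.3, -0.3, -0.4]
grip_width: 0.527
```

Run:
```python
from wl import *
c,im=wpic('wx')
for n in ['side','top']:
    im=ctrl.get_image(n); cv2.imwrite(f'pics/{n}x.png',im[:,:,::-1])
plan([])
```

```text
t 60.85 pos [0.5822 0.2357 0.2821] jaw -1.289 f [-0.3141  0.0987  0.7489] g 0.532
```

View pics/wx.png

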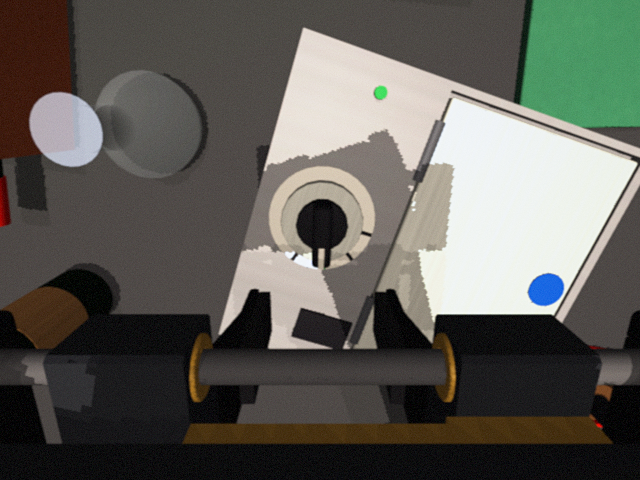

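View pics/sidex.png

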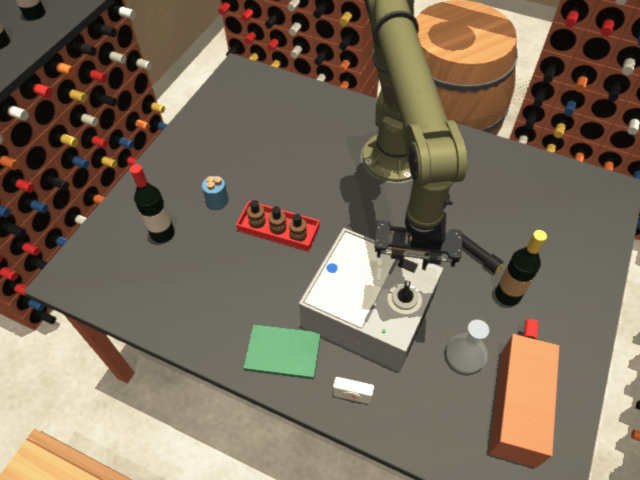

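Run:
```python
from wl import *
c=ctrl.calibration('wrist'); im=cv2.imread('pics/wx.png')
cv2.imwrite('pics/wxz.png',cv2.resize(im[150:290,250:400],None,fx=5,fy=5,interpolation=cv2.INTER_CUBIC)[:600])
ax=np.array(U(.1306+.001,-.0007,0)); 
for dz in (0,.006):
  for a in (1.257,):
    th=UY-a # bar dir
    d=np.array([np.cos(th),np.sin(th),0])
    q=[ax+[0,0,.198-dz]+s*.023*d for s in(-1,0,1)]
    # disc rim at z .164: lowest/left
    r=[ax+[0,0,.164-dz]+.021*np.array([np.cos(k),np.sin(k),0]) for k in np.linspace(0,2*np.pi,40)]
    pr=proj(c,r); print(dz,proj(c,q).round(1).tolist(),'disc x',pr[:,0].min().round(1),pr[:,0].max().round(1),'y',pr[:,1].min().round(1),pr[:,1].max().round(1))
s=cv2.imread('pics/sidex.png'); cv2.imwrite('pics/sxz.png',cv2.resize(s[265:325,370:450],None,fx=8,fy=8,interpolation=cv2.INTER_CUBIC))
s=cv2.imread('pics/side8.png' if 0 else 'pics/side0.png'); cv2.imwrite('pics/s0z.png',cv2.resize(s[265:325,370:450],None,fx=8,fy=8,interpolation=cv2.INTER_CUBIC))
```

```text
0 [[320.9, 267.6], [320.7, 237.3], [320.6, 205.4]] disc x 294.3 347.4 y 198.6 250.0
0.006 [[320.9, 264.7], [320.7, 234.9], [320.6, 203.6]] disc x 294.8 347.0 y 197.1 247.6
```

View pics/wxz.png

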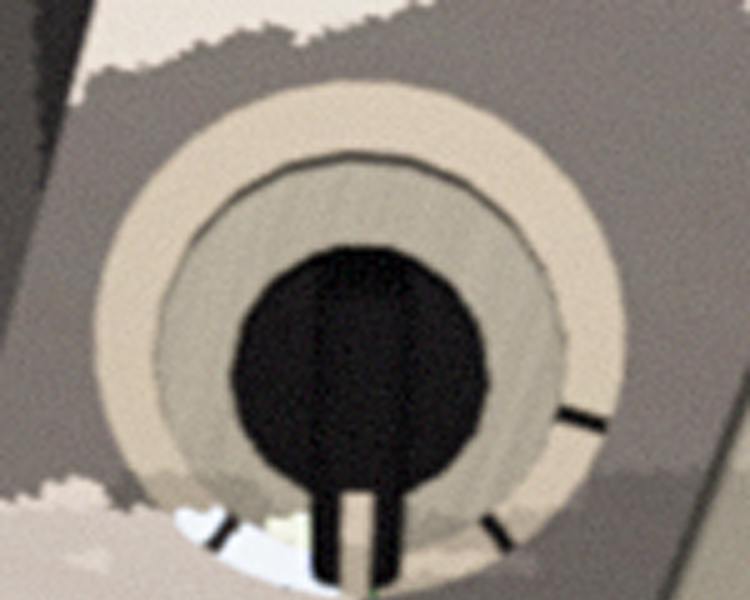

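View pics/sxz.png

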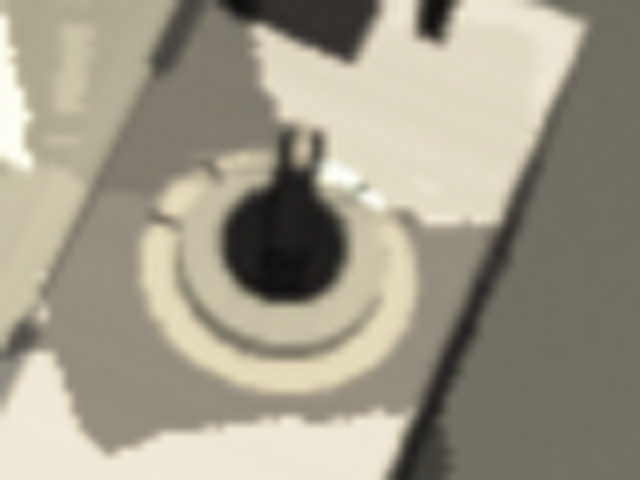

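View pics/s0z.png

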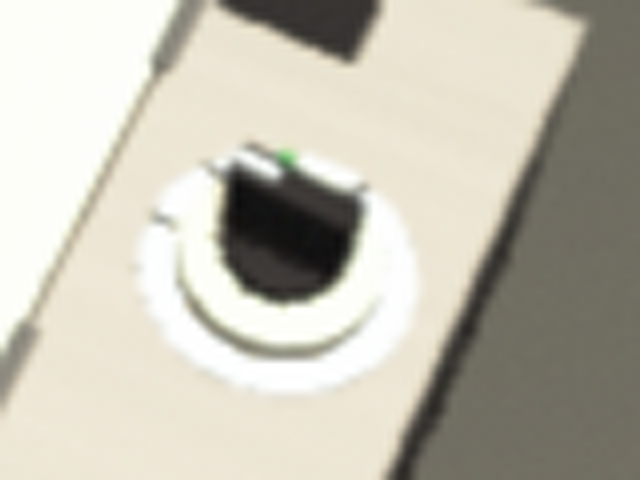

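Run:
```python
from bench import ctrl
print(ctrl.get_state()['time']); print(ctrl.close_job())
```

```text
60.85
the job is handed in; nothing more can be done
None
```

I finished the job and handed it in at about 61 s. The hatch sprang open, and the three used cartridges went into the red tray. The three fresh ones went into the bay, one per compartment. I then shut and latched the hatch and turned the regulator knob to the green mark.

**Last checks:**
- **Tray and hatch:** The last side view shows all three used cartridges upright in the tray and the hatch flush.
- **Regulator knob:** The knob is up, with its disc at the same height as at the start. Its pointer lies over the green mark.
- **Bystanders and gripper:** The bottles, cup and decanter look unmoved, and the gripper is clear of everything.
- **Fresh cartridges:** They stood upright in their compartments just before I shut the hatch. I could not see them after that.

**What disagreed or failed:**
- **Fingertips:** They turned out to be about 25 mm behind the reported TCP, not 14 mm ahead of it as stated. The pictures and the hatch contact both showed this, and I corrected for it.
- **First hatch press:** Because of that offset, my first try at pressing the hatch did not touch it.
- **Grip direction:** In the bay I gripped along the unit's y axis, not x as advised, because the gripper's body would have hit the open hatch.

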